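# Hang the tool caddy on its two pins and put the modelling tool away in it

### The job

Hang the wooden tool caddy back on the two pins of the upright tool board, both pins through both holes, its back pushed fully home flush against the board, and let go. Then take the rosewood modelling tool out of the drilled block and stand it in any compartment of the hung caddy, lowering it in rather than dropping it, and leave the loop tool, callipers, tin and vase where they are.

Things in the scene. Friction and masses are not known exactly. Their poses are not given: they have to be found in the camera images.
- rail: Upright tool board of dark-stained wood, screwed to the bench, 240 mm long, 20 mm thick, 177 mm tall, with two level steel pins. Origin: on its front face, middle of the lower edge. The front looks to -x, y runs along the face, z up. Nothing stands above or in front of the pins.
- pin_a (a point): Where the axis of one pin meets the board's front face, 165 mm above the bench. The pin is round, 8 mm thick, with a rounded end, and stands 34 mm out of the face along -x (level). Axes as rail.
- pin_b (a point): The same point of the other pin, 90 mm from pin_a along -y.
- caddy_mid (a point): Loose plywood tool caddy, standing upright, 0.2 to 0.35 kg: a back plate 130 mm wide, 6 mm thick, 215 mm tall, with an open box on its lower front. This point: middle of the plate (width, height and thickness). Axes: the box lies to -x, the plate's plain back looks to +x, y across, z up. Hung right, its x axis is the board's x axis and its underside is about 22 mm above the bench.
- caddy_top (a point): Middle of the top edge of the caddy's back plate, 215 mm above its underside, half-way through the thickness. Hung up, this edge is 60 mm above the board's top, so the plate can be held here (fingers front and back, up to 45 mm down) until it is home. Axes as caddy_mid.
- hole_a (a point): Centre (half-way through the plate) of one of the caddy's two round 14 mm holes, 140 mm above its underside, 45 mm to +y of its middle; it goes on pin_a. Hung and flush, it lies 3 mm below the pin's axis and 3 mm in front of the board's face. Axes as caddy_mid.
- hole_b (a point): The other hole, 45 mm to -y of the middle; it goes on pin_b.
- caddy_box (a point): Middle of the caddy box's inner floor (its middle compartment), 6 mm above the underside, 33 mm in front of the plate's mid-plane. The box stands 65 mm out of the plate and is 70 mm tall, walls 5 mm, with three compartments side by side, each 60 mm deep (x) and 37 mm wide (y), centres at y = -40, 0, +40 mm from here. Axes as caddy_mid.
- tool_mid (a point): Rosewood modelling tool: a dark rod 220 mm long, 12 mm thick, its top 20 mm a flat 14 x 5 mm blade; 30 g; upright in a hole of the block, its foot 7 mm above the bench. This point: half-way along it; z runs up along it. From above hold it about 175 mm over its foot, so that the gripper's body stays above the caddy's back plate when it stands in the box.
- tool_foot (a point): Centre of the flat lower end of the modelling tool. Axes as tool_mid.
- block: Dark wooden block screwed to the bench, 120 (x) x 50 (y) x 45 mm tall, with two upright holes 14.5 mm wide and 38 mm deep, 35 mm to either side of its middle along x: the modelling tool stands in one, the loop tool in the other. Origin: centre of the underside.
- loop_mid (a point): Loop tool in the block's other hole: a pale wooden rod 12 mm thick and 130 mm long with a steel wire loop 32 mm wide on top, in all 187 mm. Leave alone. Half-way up it.
- vase_mid (a point): Bisque vase, 90 mm wide at the belly, 140 mm tall, standing. Leave alone. Half-way up it.
- tin_mid (a point): Aluminium tin with screw-top lid, 75 mm wide, 70 mm tall, standing. Leave alone. Half-way up it.
- callipers_mid (a point): White plastic callipers lying flat, 180 mm long (x), 125 mm wide, 12 mm thick. Leave alone. Middle of the gap between the arms, 3 mm above the bench.

How it is judged:
On the way:
1. the caddy hangs on both pins, its back home against the board, let go (x of hole_a in the frame of pin_a between -0.01 and 0.003 m and y of hole_a in the frame of pin_a between -0.006 and 0.006 m and z of hole_a in the frame of pin_a between -0.007 and 0.005 m and x of hole_b in the frame of pin_b between -0.01 and 0.003 m and y of hole_b in the frame of pin_b between -0.006 and 0.006 m and z of hole_b in the frame of pin_b between -0.007 and 0.005 m and angle between caddy_mid's own z axis and vertical below 0.08 rad and contact force between the fingers and caddy below 0.1 N and linear speed of caddy below 0.03 m/s), for 0.3 s.
At the end, for the whole second after the job is handed in: Caddy upright on both pins (holes within 6 mm sideways, 7 mm below, 5 mm above the pin axes), back within 7 mm of the board; modelling tool's foot within 20 mm of the caddy's box floor, leaning under 0.75 rad; both let go and at rest (all of step 1 and x of tool_foot in the frame of caddy_box between -0.03 and 0.03 m and y of tool_foot in the frame of caddy_box between -0.06 and 0.06 m and z of tool_foot in the frame of caddy_box between -0.004 and 0.02 m and angle between tool_mid's own z axis and vertical below 0.75 rad and contact force between the fingers and mtool below 0.1 N and linear speed of mtool below 0.03 m/s); the robot touches nothing.
It fails at once if the vase, tin or callipers moved by more than 15 mm (distance of any of vase_mid, tin_mid, callipers_mid from where it was at the start of the episode above 0.015 m).
It fails at once if the loop tool moved by more than 20 mm (distance of loop_mid from where it was at the start of the episode above 0.02 m).
It fails at once if the modelling tool dropped (falling free by more than about 25 mm) (contact force between anything else and mtool below 0.02 N and linear speed of mtool above 0.7 m/s).
It also fails if it takes over 67 s, if anything falls off the work surface, if the arm or the gripper's body presses on something with over 40 N, if the wrist force passes 120 N, or if a joint passes its speed limit or range.

### The arm

A 6-joint arm with a two-finger parallel gripper is mounted at the origin on the work surface. World frame = base frame: x ahead of the robot, y to its left, z up, the work surface at z = 0. Lengths are in m, angles in rad, forces in N, time in s.
With the tool pointing down it reaches from about 0.25 to 0.775 m from the base axis. Payload 4 kg.
Tool frame: the origin (TCP) lies between the finger pads; the fingertips stand 14 mm ahead of it and the grasp point (between the pads) lies 5 mm behind it (robot.tips_ahead is the distance from the TCP to the fingertips, in m); z points along the fingers, y is the direction in which the jaws open and shut (so a half turn about z gives the same grasp; the last joint's range is limited). The gripper opens to 94 mm and grips with 3 to 60 N. Pads are 16 mm wide; open, the fingers measure 119 mm over their backs; the gripper's body (75 mm by 177 mm) begins 78 mm behind the grasp point.
Start: joints at [1.092, 0.087, 1.371, -0, 1.684, -0.103], TCP at [0.202, 0.512, 0.22] pointing down, gripper open.
Joint ranges: [-3.1, 3.1], [-0.76, 2.03], [0.27, 2.55], [-1.08, 4.22], [0.17, 2.65], [-2.57, 2.57]. Speed limits (rad/s): [2.79, 2.79, 3.14, 3.14, 3.14, 3.14].

### API

Orientations are given as [roll, pitch, yaw] about the fixed x, y, z axes, in that order (R = Rz(yaw) Ry(pitch) Rx(roll)).
In Python, from bench import robot, optics, job gives the robot as it stands.
- The arm moves only by the tool apply_moves, never from a script. Its argument "moves" is a list of rows, each a list of 3 entries, a list of its own where there are three numbers: the shift along the tool's x, y, z in cm, then the turn, a rotation vector about the tool's x, y, z in rad, then the opening, from 0 (shut) to 1 (fully open). In form: [[[tx, ty, tz], [rx, ry, rz], grip], ...]. A call has exactly 10 rows; each row is the pose to reach, as a shift and turn from the pose commanded when the call began, along the tool's axes at that moment; what a row does not reach only later rows make up. A row lasts 1/12 s, in which the tool goes at most 41.7 mm and 7.16 degrees, less where a joint would pass 70% of its speed; a pose out of reach is approached as far as the arm can. A call with a gripper value outside its range is refused whole. The fingers move at their own pace and stop on an object; the grip force is fixed at half the most. Time passes only in rows, so rows that repeat a pose let the fingers close, or fill a call up. It gives the time, the measured TCP pose, the force and the opening at its end, in the units of the state.
- robot.get_obs(): the state, without advancing time (a new reading comes with each control period).
- optics.snapshot(name): name is "scene" or "top" or "wrist"; returns the picture (480x640x3 uint8, red, green, blue); there is no depth.
- optics.get_calibration(name): a dict with "fx", "fy", "cx", "cy" (pixels), "rvec" (rotation vector, rad) and "tvec" (3), from world to camera coordinates, as OpenCV has them. Camera axes: x right, y down, z forward; pixel columns grow to the right and rows downward; lengths in m; the calibration is good to about 2 mm. A picture is of the moment at which its call begins: read the wrist's pose just before it. get_calibration takes no time and is no camera call; for the wrist camera it gives the pose at the moment of the call.
- job.close_job(): hands the job in, once; it reports no verdict.
The state is a dict: "time": time; "joint_positions": joint angles; "qvel": joint speeds; "joint_torque": joint torques, N m; "tool_pos": TCP position; "ee_rot": TCP orientation; "wrist_force": force on the tool from outside, world axes, zero at the start; "wrist_torque": the same for the moment, N m; "width": finger opening in m.
Only numpy, scipy, OpenCV 4.12 (cv2) and the standard library are available. Lean on these libraries where they do the work, as an engineer would, in place of code of your own. Each camera call takes 0.05 s, during which the arm holds its last target.

## Working session

There is one attempt and no reset: what is moved stays moved. The work goes in short steps, Python scripts to look and compute and a tool call to move; the robot and the scene stay as the last step left them, time stands still between calls to the robot, and variables do not carry over. Pictures are saved under pics/ and viewed, and the job is handed in when it is done.

Besides the shell and the picture viewer there is one more tool, called after "Request:" by a JSON object that holds its "op" and its "data", one argument or row to a line. apply_moves: Moves the arm, as the interface text tells. Its arguments: {"type":"object","properties":{"moves":{"type":"array"}},"required":["moves"]}

```bash
ls; mkdir -p pics
python3 - <<'E'
from bench import robot, optics, job
import cv2
print(robot.get_obs(), robot.tips_ahead)
for n in ["scene","top","wrist"]:
    print(n,optics.get_calibration(n))
    cv2.imwrite(f"pics/{n}0.png",optics.snapshot(n)[:,:,::-1])
E
```

```text
pics
{'time': 0.0, 'joint_positions': array([ 1.09189718e+00,  8.79813165e-02,  1.37223540e+00, -1.27260146e-05,
        1.68362178e+00, -1.03120510e-01]), 'qvel': array([ 0.00096523,  0.00069684,  0.00126764,  0.00080199, -0.00159636,
        0.00043635]), 'joint_torque': array([-7.58355745e-04, -3.40171766e+01, -3.02432334e+01,  7.17326417e-02,
        3.29788565e-02, -1.68277552e-04]), 'tool_pos': array([0.20162578, 0.51115002, 0.21829935]), 'ee_rot': array([-3.13935744e+00, -2.18600431e-04,  2.76581236e+00]), 'wrist_force': array([0.67443044, 0.72701171, 0.48093031]), 'wrist_torque': array([-0.02329711, -0.04330805, -0.02147428]), 'width': 0.09412728924848054} 0.014
scene {'fx': 488.2275279242593, 'fy': 488.2275279242593, 'cx': 311.13122303532896, 'cy': 242.576485231089, 'rvec': array([ 0.89963571,  2.52161733, -1.03919052]), 'tvec': array([ 0.52490022, -0.13486243,  1.35534966])}
top {'fx': 533.2801699503038, 'fy': 533.2801699503038, 'cx': 320.2188404779154, 'cy': 239.05799583821042, 'rvec': array([ 2.1269136 , -2.16655763,  0.17533621]), 'tvec': array([-0.09028246,  0.63659684,  1.27959   ])}
wrist {'fx': 368.0962032508596, 'fy': 368.0962032508596, 'cx': 317.85100597716234, 'cy': 242.35524602711536, 'rvec': array([-2.38911521, -1.62786207, -0.23620404]), 'tvec': array([-0.54914031, -0.02982823,  0.39265161])}
```

View pics/scene0.png

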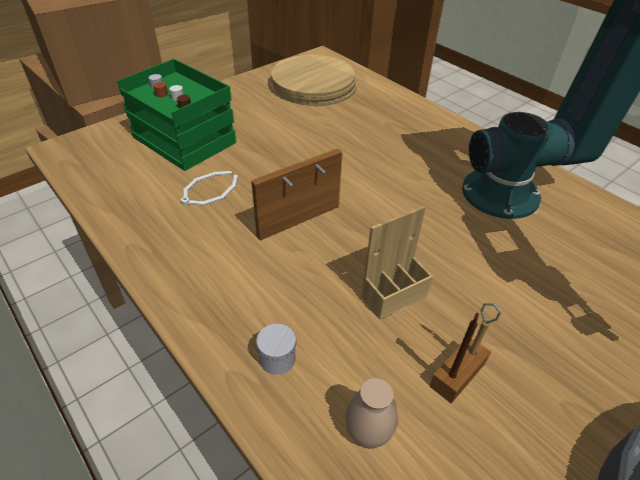

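View pics/top0.png

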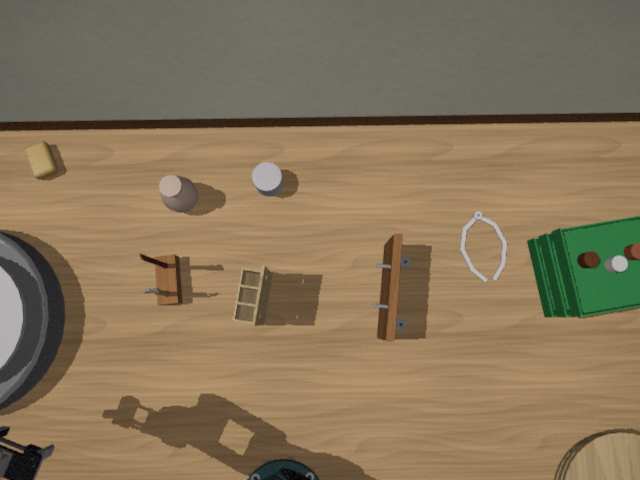

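View pics/wrist0.png

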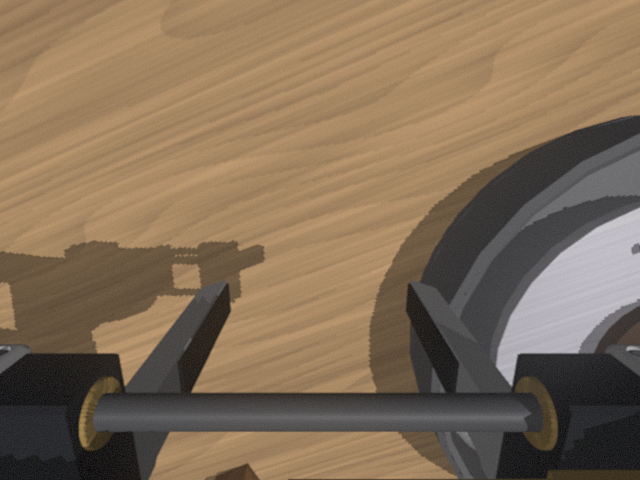

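```bash
cat > h.py <<'E'
import numpy as np, cv2, json
from scipy.spatial.transform import Rotation as Ro
def cal(optics,n):
    c=optics.get_calibration(n); return c
def ray(c,p):
    R=cv2.Rodrigues(np.array(c['rvec']))[0]; C=-R.T@c['tvec']
    d=R.T@np.array([(p[0]-c['cx'])/c['fx'],(p[1]-c['cy'])/c['fy'],1.])
    return C,d/np.linalg.norm(d)
def onz(c,p,z):
    C,d=ray(c,p); return C+d*(z-C[2])/d[2]
def tri(c1,p1,c2,p2):
    C1,d1=ray(c1,p1);C2,d2=ray(c2,p2)
    A=np.stack([d1,-d2],1); s=np.linalg.lstsq(A,C2-C1,rcond=None)[0]
    a=C1+d1*s[0];b=C2+d2*s[1]; return (a+b)/2,np.linalg.norm(a-b)
def proj(c,P):
    P=np.atleast_2d(np.array(P,float))
    K=np.array([[c['fx'],0,c['cx']],[0,c['fy'],c['cy']],[0,0,1]])
    return cv2.projectPoints(P,np.array(c['rvec']),np.array(c['tvec']),K,None)[0][:,0]
def crop(im,x,y,w,h,s,name):
    cv2.imwrite('pics/'+name,cv2.resize(im[y:y+h,x:x+w],None,fx=s,fy=s,interpolation=cv2.INTER_CUBIC))
E
python3 - <<'E'
from h import *
t=cv2.imread('pics/top0.png');s=cv2.imread('pics/scene0.png')
crop(t,130,225,160,120,5,'tc1.png')
crop(t,350,225,90,130,4.5,'tc2.png')
crop(s,240,140,200,180,4,'sc1.png'[:-4]+'.png') if 0 else crop(s,340,190,120,140,4.2,'sc1.png')
crop(s,240,140,120,110,5,'sc2.png')
crop(s,420,290,90,120,4.8,'sc3.png')
E
```

```text
(no output)
```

View pics/tc1.png

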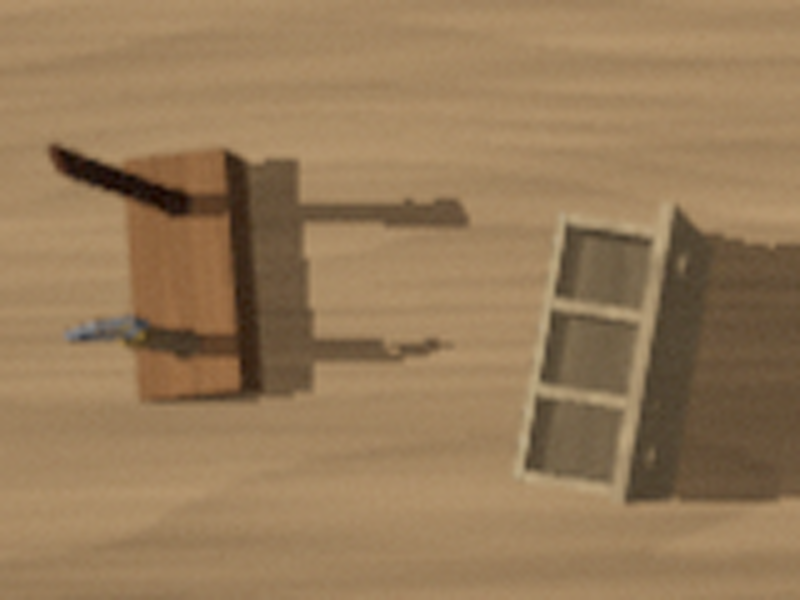

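View pics/tc2.png

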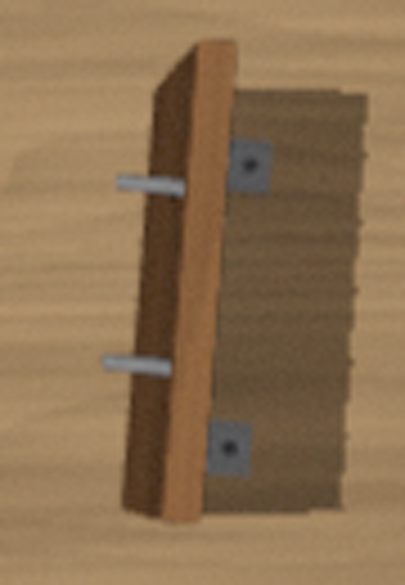

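View pics/sc1.png

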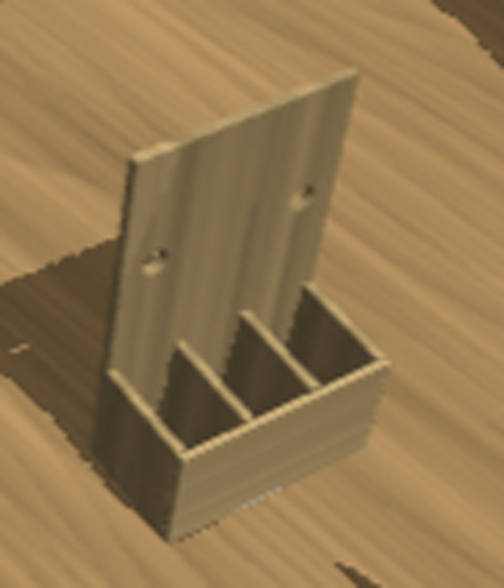

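View pics/sc2.png

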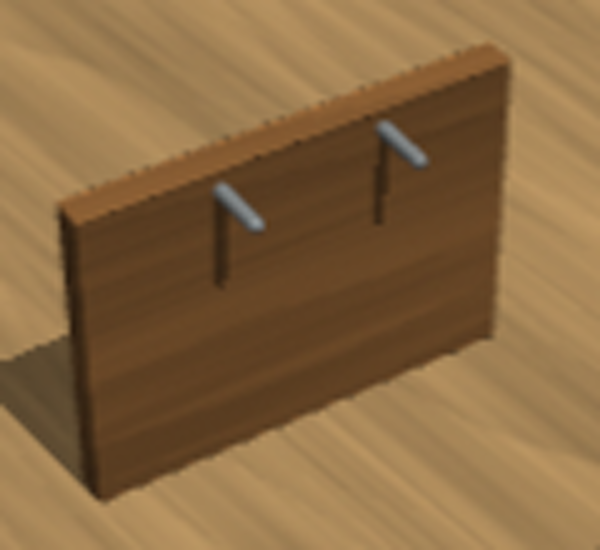

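View pics/sc3.png

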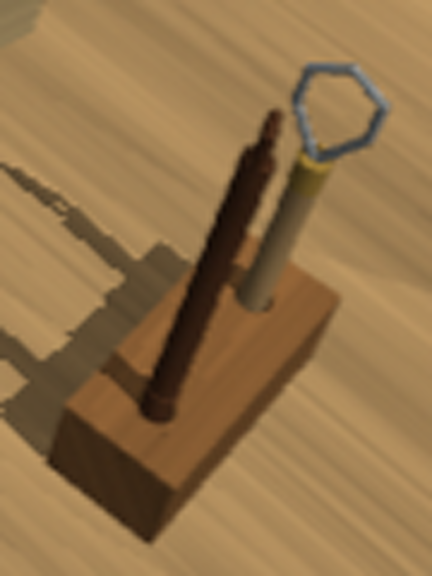

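```bash
cat > m.py <<'E'
from h import *
from bench import optics
T=optics.get_calibration('top');S=optics.get_calibration('scene')
f=lambda x0,y0,s:(lambda u,v:((u+.5)/s-.5+x0,(v+.5)/s-.5+y0))
a=f(130,225,5);b=f(350,225,4.5);c=f(340,190,4.2);d=f(240,140,5);e=f(420,290,4.8)
np.set_printoptions(precision=4,suppress=True)
cf=onz(T,a(668,205),.215);cn=onz(T,a(620,499),.215)
print('caddy top ends',cf,cn,np.linalg.norm(cf-cn),(cf+cn)/2,'yaw of rail-y dir',np.arctan2(*(cf-cn)[[1,0]]))
bf=onz(T,a(562,214),.07);bn=onz(T,a(518,476),.07);print('box front',bf,bn,np.linalg.norm(bf-bn),np.arctan2(*(bf-bn)[[1,0]]))
rf=onz(T,b(200,41),.177);rn=onz(T,b(162,520),.177);rfb=onz(T,b(237,40),.177);rnb=onz(T,b(199,521),.177)
print('rail front',rf,rn,np.linalg.norm(rf-rn),np.arctan2(*(rf-rn)[[1,0]]),'back',rfb,rnb,np.linalg.norm(rf-rfb))
for n,r,t in(('a',(185,188),(118,182)),('b',(171,368),(104,362))):
    P=onz(T,b(*r),.167);Q=onz(T,b(*t),.167);print('pin',n,P,Q,np.linalg.norm(P-Q))
print('scene holes tri none; caddy scene top ends',onz(S,c(133,160),.215),onz(S,c(355,71),.215))
print('rail scene front top',onz(S,d(78,224),.177),onz(S,d(510,65),.177))
print('pins scene root',onz(S,d(220,190),.166),onz(S,d(380,128),.166),'tip',onz(S,d(260,226),.166),onz(S,d(424,162),.166))
print('tool tip',tri(T,a(53,150),S,e(276,113)))
print('tool at block',onz(S,e(158,415),.045),onz(T,a(178,207),.045))
print('block',[onz(T,a(*p),.045) for p in((127,158),(226,150),(240,392),(140,400))])
print('loop',onz(T,a(143,338),.045), tri(T,a(70,335),S,e(340,65)))
E
python3 m.py
```

```text
caddy top ends [0.5536 0.0241 0.215 ] [0.4286 0.0448 0.215 ] 0.12663785919307402 [0.4911 0.0345 0.215 ] yaw of rail-y dir -0.16431124641638611
box front [0.5654 0.0895 0.07  ] [0.4399 0.1101 0.07  ] 0.1271479529175993 -0.1629843343106833
rail front [ 0.6244 -0.2672  0.177 ] [ 0.3889 -0.2392  0.177 ] 0.23714974602853453 -0.11828975567393074 back [ 0.6246 -0.2858  0.177 ] [ 0.3881 -0.2572  0.177 ] 0.018589069739788824
pin a [ 0.5516 -0.2582  0.167 ] [ 0.5552 -0.2248  0.167 ] 0.033659282969095226
pin b [ 0.4623 -0.2478  0.167 ] [ 0.4659 -0.2147  0.167 ] 0.03327605064039283
scene holes tri none; caddy scene top ends [0.5533 0.0234 0.215 ] [0.4262 0.0457 0.215 ]
rail scene front top [ 0.6247 -0.2671  0.177 ] [ 0.3911 -0.2382  0.177 ]
pins scene root [ 0.5518 -0.2589  0.166 ] [ 0.4632 -0.2497  0.166 ] tip [ 0.5538 -0.2263  0.166 ] [ 0.4643 -0.2162  0.166 ]
tool tip (array([0.5792, 0.2834, 0.2356]), np.float64(0.0015662963418405231))
tool at block [0.578  0.2865 0.045 ] [0.5749 0.2826 0.045 ]
block [array([0.5997, 0.3085, 0.045 ]), array([0.6028, 0.2596, 0.045 ]), array([0.4833, 0.2501, 0.045 ]), array([0.4803, 0.2988, 0.045 ])]
loop [0.5106 0.2981 0.045 ] (array([0.5072, 0.279 , 0.1975]), np.float64(0.014180770426889365))
```

```bash
cat > d.py <<'E'
import sys
from h import *
from bench import robot
np.set_printoptions(precision=4,suppress=True)
o=robot.get_obs()
R=Ro.from_euler('xyz',o['ee_rot'])
x,y,z,yaw=map(float,sys.argv[1:5])
D=Ro.from_euler('xyz',[np.pi,0,yaw])
print('t',o['time'],o['tool_pos'],o['ee_rot'],o['joint_positions'],'F',o['wrist_force'],o['width'])
print('shift cm',R.inv().apply(np.array([x,y,z])-o['tool_pos'])*100,'rot',(R.inv()*D).as_rotvec())
E
python3 d.py 0.4905 0.0345 0.30 2.975
```

```text
t 0.15 [0.2017 0.5113 0.2186] [-3.1399 -0.0001  2.7658] [ 1.0919  0.0878  1.3719 -0.      1.6836 -0.1031] F [-0.1202 -0.5356  0.2472] 0.09399103119746129
shift cm [-44.3615 -33.7653  -8.0925] rot [-0.0016 -0.0003 -0.2092]
```

Request:
{"op": "apply_moves", "data": {
  "moves": [
    [[-1,-0.8,-2],[0,0,0],1],
    [[-3,-2.3,-4.5],[0,0,-0.02],1],
    [[-6,-4.5,-7],[0,0,-0.05],1],
    [[-9,-6.8,-8.1],[0,0,-0.08],1],
    [[-12,-9.1,-8.1],[0,0,-0.11],1],
    [[-15,-11.4,-8.1],[0,0,-0.14],1],
    [[-18,-13.7,-8.1],[0,0,-0.17],1],
    [[-21,-16,-8.1],[0,0,-0.2],1],
    [[-24,-18.3,-8.1],[0,0,-0.209],1],
    [[-27,-20.6,-8.1],[0,0,-0.209],1]
  ]
}}

```text
time: 0.98
tool_pos: [0.3778, 0.2192, 0.3003]
ee_rot: [3.141, 0.0, 2.975]
wrist_force: [0.2, 0.3, 0.3]
width: 0.0942
```

```bash
python3 d.py 0.4905 0.0345 0.30 2.975
```

```text
t 0.9833 [0.3778 0.2192 0.3003] [3.1414 0.0001 2.9754] [ 0.3957 -0.1681  1.4582  0.0001  1.8513 -1.0089] F [0.2489 0.3175 0.3022] 0.09422820137428518
shift cm [-14.1713 -16.3491   0.0304] rot [0.0002 0.0001 0.0004]
```

Request:
{"op": "apply_moves", "data": {
  "moves": [
    [[-2.4,-2.7,0],[0,0,0],1],
    [[-4.8,-5.5,0],[0,0,0],1],
    [[-7.2,-8.3,0],[0,0,0],1],
    [[-9.4,-10.9,0],[0,0,0],1],
    [[-11.4,-13.1,0],[0,0,0],1],
    [[-12.8,-14.8,0],[0,0,0],1],
    [[-13.7,-15.8,0],[0,0,0],1],
    [[-14.1,-16.3,0],[0,0,0],1],
    [[-14.2,-16.35,0],[0,0,0],1],
    [[-14.2,-16.35,0],[0,0,0],1]
  ]
}}

```text
time: 1.82
tool_pos: [0.4901, 0.0367, 0.3004]
ee_rot: [3.141, -0.001, 2.975]
wrist_force: [-0.2, 0.3, -0.0]
width: 0.094
```

```bash
python3 d.py 0.4905 0.0345 0.188 2.975
python3 - <<'E'
from h import *
from bench import optics
c=optics.get_calibration('wrist');im=optics.snapshot('wrist')[:,:,::-1].copy()
cv2.imwrite('pics/w1.png',im)
u=np.array([np.cos(-.166),np.sin(-.166)]);m=np.array([.4905,.0345])
print(proj(c,[[*(m+.065*u),.215],[*(m-.065*u),.215]]))
E
```

```text
t 1.8167 [0.4901 0.0367 0.3004] [ 3.141  -0.0005  2.9753] [-0.0411 -0.0451  1.3466  0.0007  1.8405 -1.4455] F [-0.2084  0.3482 -0.012 ] 0.09401572552984007
shift cm [-0.0812 -0.2197 11.239 ] rot [ 0.0006 -0.0005  0.0003]
[[314.83827759 336.03551832]
 [314.51519964 163.86293152]]
```

View pics/w1.png

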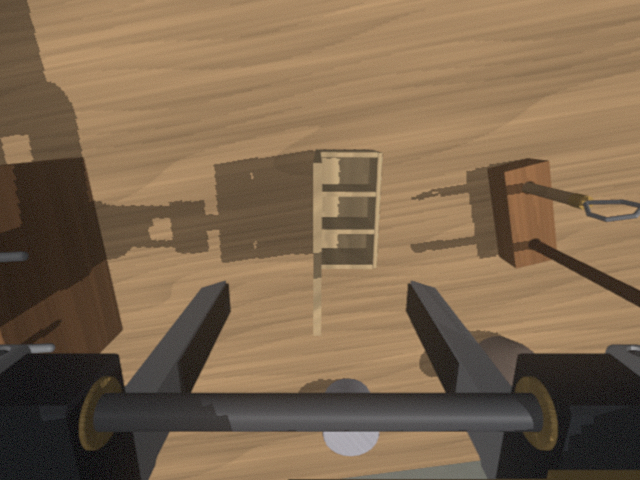

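Request:
{"op": "apply_moves", "data": {
  "moves": [
    [[0,0,1.5],[0,0,0],1],
    [[-0.1,0,3.5],[0,0,0],1],
    [[-0.1,0,5.5],[0,0,0],1],
    [[-0.1,0,7.5],[0,0,0],1],
    [[-0.1,0,9.3],[0,0,0],1],
    [[-0.1,0,10.5],[0,0,0],1],
    [[-0.1,0,11.1],[0,0,0],1],
    [[-0.1,0,11.2],[0,0,0],1],
    [[-0.1,0,11.2],[0,0,0],0.5],
    [[-0.1,0,11.2],[0,0,0],0.2]
  ]
}}

```text
time: 2.7
tool_pos: [0.4919, 0.0361, 0.1899]
ee_rot: [3.141, 0.002, 2.975]
wrist_force: [-0.5, 0.9, -0.1]
width: 0.0838
```

```bash
python3 d.py 0.4905 0.0365 0.188 2.975
python3 - <<'E'
from h import *
from bench import optics
cv2.imwrite('pics/w2.png',optics.snapshot('wrist')[:,:,::-1])
E
```

```text
t 2.7 [0.4919 0.0361 0.1899] [3.1411 0.0024 2.9752] [-0.0418 -0.0337  1.553   0.0001  1.6198 -1.4462] F [-0.5129  0.9212 -0.074 ] 0.08383894822094498
shift cm [0.1484 0.011  0.1854] rot [0.0004 0.0024 0.0002]
```

View pics/w2.png

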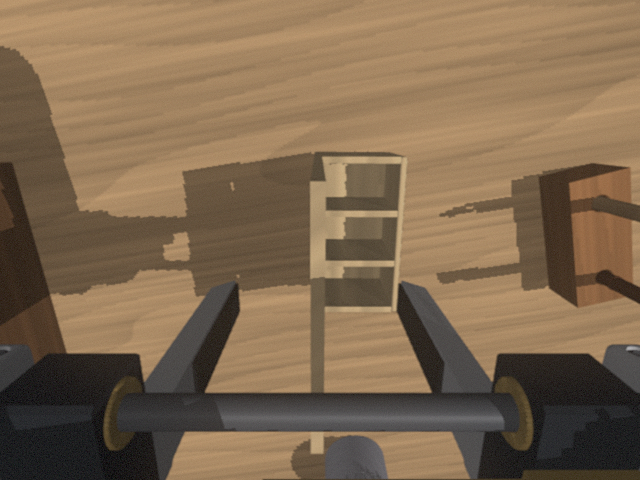

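Request:
{"op": "apply_moves", "data": {
  "moves": [
    [[0,0,0],[0,0,0],0],
    [[0,0,0],[0,0,0],0],
    [[0,0,0],[0,0,0],0],
    [[0,0,0],[0,0,0],0],
    [[0,0,0],[0,0,0],0],
    [[0,0,0],[0,0,0],0],
    [[0,0,0],[0,0,0],0],
    [[0,0,0],[0,0,0],0],
    [[0,0,0],[0,0,0],0],
    [[0,0,0],[0,0,0],0]
  ]
}}

```text
time: 3.58
tool_pos: [0.4913, 0.0359, 0.1885]
ee_rot: [3.141, -0.0, 2.975]
wrist_force: [0.2, -0.3, 0.2]
width: 0.0131
```

```bash
python3 d.py 0.4905 0.0365 0.188 2.975
python3 - <<'E'
from h import *
from bench import optics
im=optics.snapshot('scene')[:,:,::-1]
cv2.imwrite('pics/s3.png',im)
E
```

```text
t 3.5833 [0.4913 0.0359 0.1885] [ 3.1415 -0.      2.9748] [-0.0422 -0.0329  1.555   0.0001  1.6195 -1.4462] F [ 0.169  -0.3295  0.2315] 0.013136965097143499
shift cm [0.0853 0.0414 0.0453] rot [ 0.0001 -0.     -0.0002]
```

View pics/s3.png

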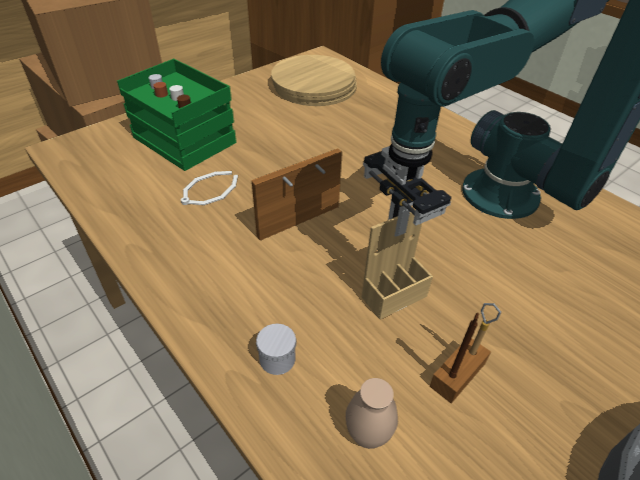

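Request:
{"op": "apply_moves", "data": {
  "moves": [
    [[0,0,0],[0,0,0],0],
    [[0,0,0],[0,0,0],0],
    [[0,0,0],[0,0,0],0],
    [[0,0,0],[0,0,0],0],
    [[0,0,0],[0,0,0],0],
    [[0,0,0],[0,0,0],0],
    [[0,0,-0.3],[0,0,0],0],
    [[0,0,-0.8],[0,0,0],0],
    [[0,0,-1.3],[0,0,0],0],
    [[0,0,-1.5],[0,0,0],0]
  ]
}}

```text
time: 4.47
tool_pos: [0.4916, 0.0359, 0.2044]
ee_rot: [3.141, 0.001, 2.975]
wrist_force: [-0.3, 0.5, -2.3]
width: 0.0059
```

```bash
python3 d.py 0.4905 0.0365 0.188 2.975
python3 - <<'E'
from h import *
from bench import optics
im=optics.snapshot('scene')[:,:,::-1]
crop(im,340,130,130,190,3.1,'s4.png')
cv2.imwrite('pics/w4.png',optics.snapshot('wrist')[:,:,::-1])
E
```

```text
t 4.4667 [0.4916 0.0359 0.2044] [3.1415 0.0011 2.9747] [-0.0423 -0.0378  1.5283 -0.      1.6501 -1.4462] F [-0.3202  0.4807 -2.2597] 0.0059007455044365175
shift cm [0.1228 0.0448 1.6401] rot [ 0.0001  0.0011 -0.0003]
```

View pics/s4.png

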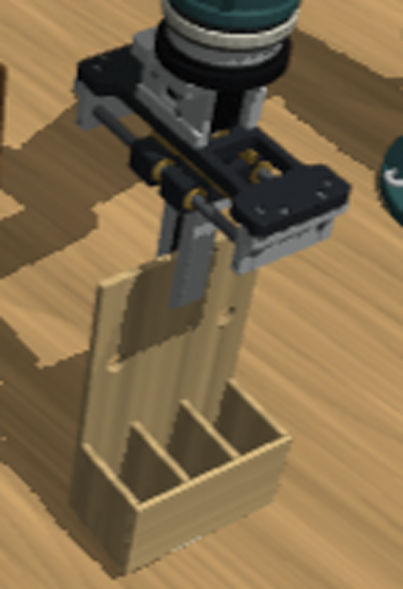

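View pics/w4.png

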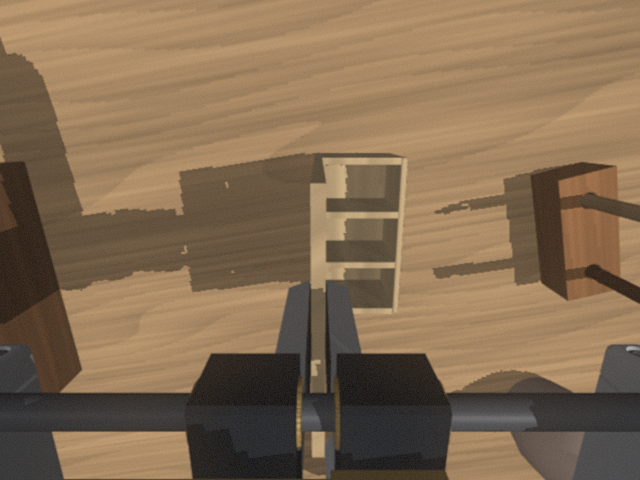

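```bash
python3 d.py 0.515 -0.1925 0.2140 3.0226
```

```text
t 4.5667 [0.4917 0.0359 0.2043] [3.1414 0.0015 2.9747] [-0.0422 -0.0379  1.5285  0.      1.6495 -1.4462] F [ 0.6022  1.1157 -2.3757] 0.0060673187964360815
shift cm [ -6.0918 -22.1331  -0.9663] rot [ 0.0002  0.0015 -0.0479]
```

Request:
{"op": "apply_moves", "data": {
  "moves": [
    [[-0.2,-0.8,-0.6],[0,0,0],0],
    [[-0.7,-2.4,-1],[0,0,0],0],
    [[-1.4,-4.9,-1],[0,0,-0.01],0],
    [[-2.1,-7.5,-1],[0,0,-0.015],0],
    [[-2.8,-10.1,-1],[0,0,-0.02],0],
    [[-3.5,-12.7,-1],[0,0,-0.03],0],
    [[-4.2,-15.3,-1],[0,0,-0.04],0],
    [[-4.8,-17.5,-1],[0,0,-0.048],0],
    [[-5.4,-19.5,-1],[0,0,-0.048],0],
    [[-5.8,-21,-1],[0,0,-0.048],0]
  ]
}}

```text
time: 5.4
tool_pos: [0.5134, -0.1833, 0.2134]
ee_rot: [-3.141, -0.0, 3.021]
wrist_force: [-0.6, -0.4, -3.1]
width: 0.0059
```

```bash
python3 d.py 0.515 -0.1925 0.2140 3.0226
```

```text
t 5.4 [ 0.5134 -0.1833  0.2134] [-3.1408 -0.0002  3.0211] [-0.4465  0.0777  1.3928 -0.0008  1.671  -1.8968] F [-0.5667 -0.3945 -3.1271] 0.005869024397785523
shift cm [-0.2691 -0.8931 -0.0546] rot [-0.0008 -0.0002 -0.0015]
```

Request:
{"op": "apply_moves", "data": {
  "moves": [
    [[-0.1,-0.3,0],[0,0,0],0],
    [[-0.2,-0.6,0],[0,0,0],0],
    [[-0.25,-0.9,0],[0,0,0],0],
    [[-0.28,-1,0],[0,0,0],0],
    [[-0.28,-1,0],[0,0,0],0],
    [[-0.28,-1,0],[0,0,0],0],
    [[-0.28,-1,0],[0,0,0],0],
    [[-0.28,-1,0],[0,0,0],0],
    [[-0.28,-1,0],[0,0,0],0],
    [[-0.28,-1,0],[0,0,0],0]
  ]
}}

```text
time: 6.23
tool_pos: [0.5152, -0.1908, 0.2135]
ee_rot: [3.142, 0.0, 3.023]
wrist_force: [0.3, -0.1, -2.9]
width: 0.0061
```

```bash
python3 d.py 0.515 -0.1925 0.2140 3.0226;python3 - <<'E'
from h import *
from bench import optics
im=optics.snapshot('scene')[:,:,::-1]
crop(im,230,70,220,190,3.1,'s5.png')
im=optics.snapshot('top')[:,:,::-1]
crop(im,300,190,150,170,3.5,'t5.png')
cv2.imwrite('pics/w5.png',optics.snapshot('wrist')[:,:,::-1])
E
```

```text
t 6.2333 [ 0.5152 -0.1908  0.2135] [3.1415 0.0001 3.0231] [-0.458   0.0871  1.3826  0.0001  1.6718 -1.9103] F [ 0.272  -0.1429 -2.8929] 0.006078318949044502
shift cm [ 0.0022 -0.1696 -0.0489] rot [0.0001 0.0001 0.0005]
```

View pics/s5.png

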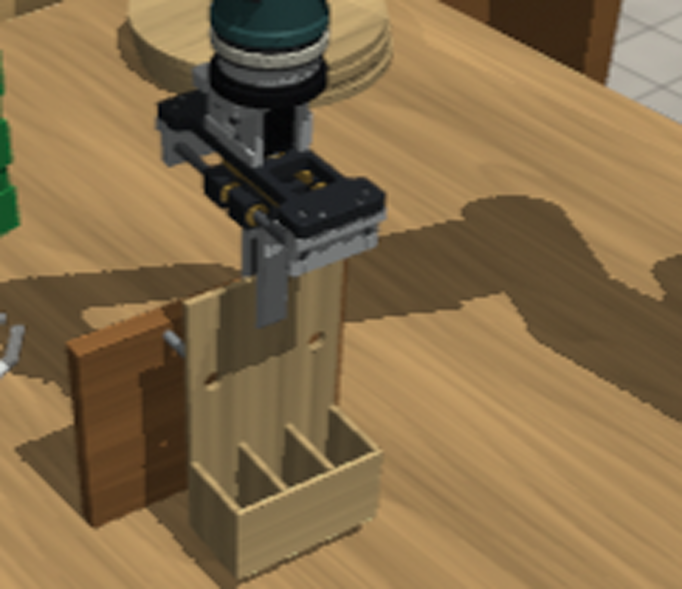

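View pics/t5.png

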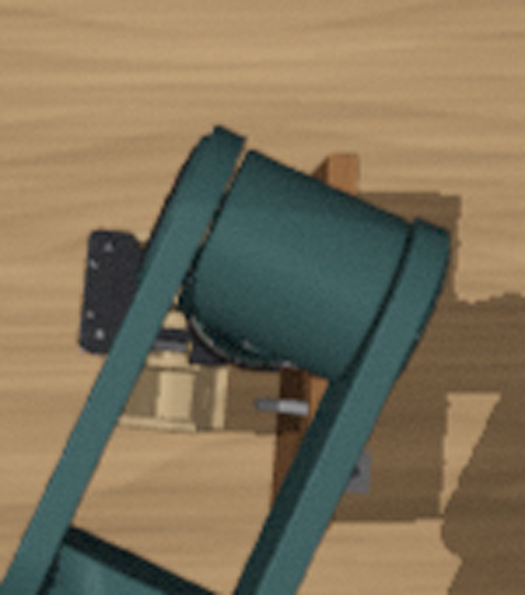

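View pics/w5.png

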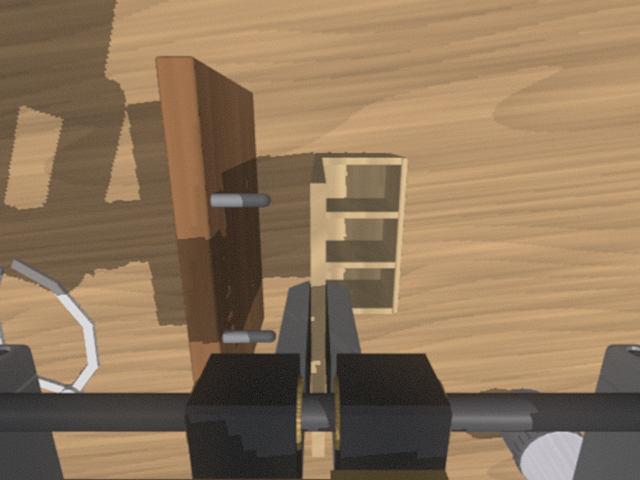

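Run:
```python
from h import *
from bench import optics
np.set_printoptions(precision=4,suppress=True)
W=optics.get_calibration('wrist');S=optics.get_calibration('scene')
A=onz(W,(318,457),.240);B=onz(W,(318,183),.240);print('plate top',A,B,(A+B)/2,np.linalg.norm(A-B))
a0=onz(W,(224,337),.166);a1=onz(W,(274,336.5),.166);b0=onz(W,(212,201),.166);b1=onz(W,(270,200),.166)
print('pins',a0,a1,b0,b1,np.linalg.norm(a1-b1),'tipmid',(a1+b1)/2,np.arctan2(*(a1-b1)[[1,0]]))
ex=np.array([-.1187,-.9929]);ey=np.array([.9929,-.1187])
for n,q in(('plate-tipmid',(A+B)/2-(a1+b1)/2),):print(n,q[:2]@ex,q[:2]@ey)
# holes in scene: intersect with plate front plane
f=lambda u,v:((u+.5)/3.1-.5+230,(v+.5)/3.1-.5+70)
p0=np.array([.5152,-.1908])-.003*ex
for uv in((212,379),(316,340)):
    C,d=ray(S,f(*uv));s=((p0-C[:2])@ex)/(d[:2]@ex);P=C+s*d;print('hole',P,(P[:2]-np.array([.507,-.2535]))@ey)
```

```text
plate top [ 0.5787 -0.1983  0.24  ] [ 0.4495 -0.1831  0.24  ] [ 0.5141 -0.1907  0.24  ] 0.13012299557973378
pins [ 0.5515 -0.2569  0.166 ] [ 0.555  -0.2244  0.166 ] [ 0.4623 -0.2468  0.166 ] [ 0.4657 -0.2131  0.166 ] 0.09001830334893071 tipmid [ 0.5103 -0.2188  0.166 ] -0.12603338146127713
plate-tipmid -0.028316986779678092 0.00038519252851210335
hole [ 0.5613 -0.1933  0.17  ] 0.046738504604187554
hole [ 0.4716 -0.1826  0.1682] -0.043592656724621356
```

Run:
```python
from h import *
from bench import optics
S=optics.get_calibration('scene')
ph=-.166;ex=np.array([np.sin(ph),-np.cos(ph)]);ey=np.array([np.cos(ph),np.sin(ph)])
f=lambda u,v:((u+.5)/4.2-.5+340,(v+.5)/4.2-.5+190)
m=np.array([.4908,.0348]);p0=m-.003*ex
for uv in((155,262),(303,196)):
    C,d=ray(S,f(*uv));s=((p0-C[:2])@ex)/(d[:2]@ex);P=C+s*d;print('hole',P,(P[:2]-m)@ey)
```

```text
hole [0.53512036 0.0304163  0.14154664] 0.04443547361385647
hole [0.44595003 0.04535606 0.14305764] -0.045977714552571616
```

Request:
{"op": "apply_moves", "data": {
  "moves": [
    [[0.05,-0.4,0],[0,0,0],0],
    [[0.05,-1,0],[0,0,0],0],
    [[0.05,-1.6,0],[0,0,0],0],
    [[0.05,-2.1,0],[0,0,0],0],
    [[0.05,-2.5,0],[0,0,0],0],
    [[0.05,-2.8,0],[0,0,0],0],
    [[0.05,-3.1,0],[0,0,0],0],
    [[0.05,-3.4,0],[0,0,0],0],
    [[0.05,-3.7,0],[0,0,0],0],
    [[0.05,-3.7,0],[0,0,0],0]
  ]
}}

```text
time: 7.22
tool_pos: [0.5102, -0.2283, 0.2134]
ee_rot: [-3.141, -0.0, 3.022]
wrist_force: [-0.3, -0.3, -1.9]
width: 0.0057
```

```bash
python3 d.py 0.508 -0.249 0.2140 3.0226;python3 - <<'E'
from h import *
from bench import optics
im=optics.snapshot('scene')[:,:,::-1]
crop(im,230,70,220,190,3.1,'s6.png')
cv2.imwrite('pics/w6.png',optics.snapshot('wrist')[:,:,::-1])
E
```

```text
t 7.2167 [ 0.5102 -0.2283  0.2134] [-3.1414 -0.0001  3.0223] [-0.522   0.1085  1.3596 -0.0002  1.6734 -1.9734] F [-0.3147 -0.3061 -1.9379] 0.005717115560330362
shift cm [-0.0236 -2.0852 -0.0623] rot [-0.0002 -0.0001 -0.0003]
```

View pics/s6.png

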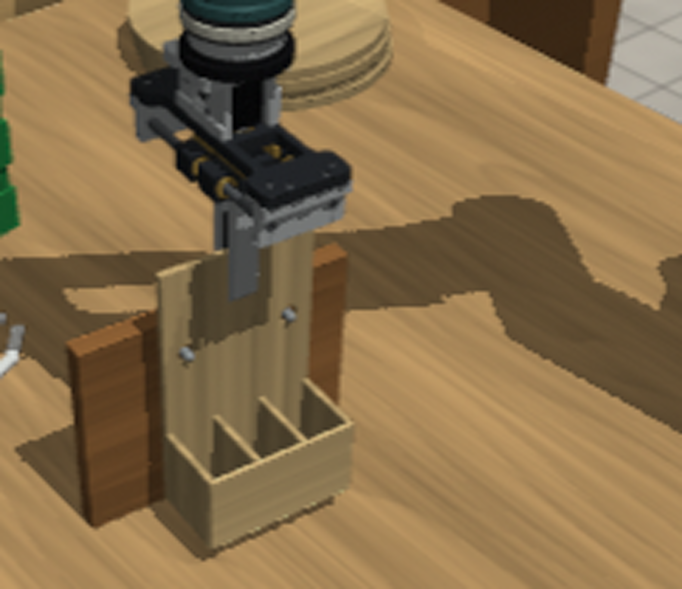

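View pics/w6.png

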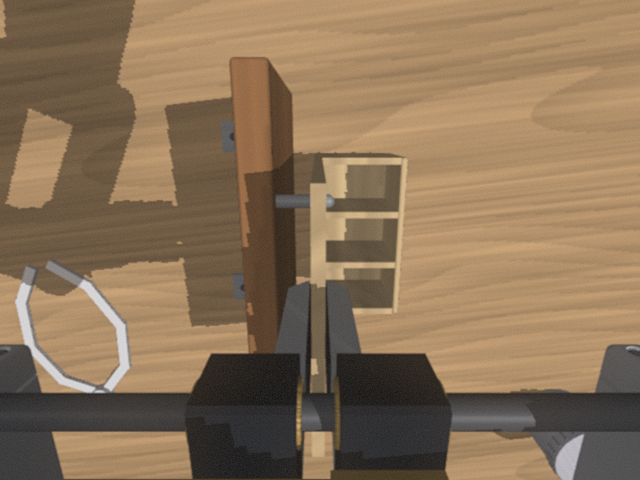

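Request:
{"op": "apply_moves", "data": {
  "moves": [
    [[0,-0.3,0],[0,0,0],0],
    [[0,-0.6,0],[0,0,0],0],
    [[0,-0.9,0],[0,0,0],0],
    [[0,-1.2,0],[0,0,0],0],
    [[0,-1.5,0],[0,0,0],0],
    [[0,-1.7,0],[0,0,0],0],
    [[0,-1.9,0],[0,0,0],0],
    [[0,-2,0],[0,0,0],0],
    [[0,-2.1,0],[0,0,0],0],
    [[0,-2.1,0],[0,0,0],0]
  ]
}}

```text
time: 8.15
tool_pos: [0.5078, -0.2487, 0.2135]
ee_rot: [3.142, 0.0, 3.023]
wrist_force: [-0.7, 0.1, -3.0]
width: 0.0059
```

```bash
python3 d.py 0.508 -0.249 0.2140 3.0226;python3 - <<'E'
from h import *
from bench import optics
im=optics.snapshot('scene')[:,:,::-1]
crop(im,230,70,220,190,3.1,'s7.png')
cv2.imwrite('pics/w7.png',optics.snapshot('wrist')[:,:,::-1])
E
```

```text
t 8.15 [ 0.5078 -0.2487  0.2135] [3.1415 0.0001 3.0227] [-0.5557  0.1229  1.3436  0.0001  1.6751 -2.0076] F [-0.6954  0.1149 -2.9995] 0.005903788325997293
shift cm [-0.0206 -0.0257 -0.0528] rot [0.0001 0.0001 0.0001]
```

View pics/w7.png

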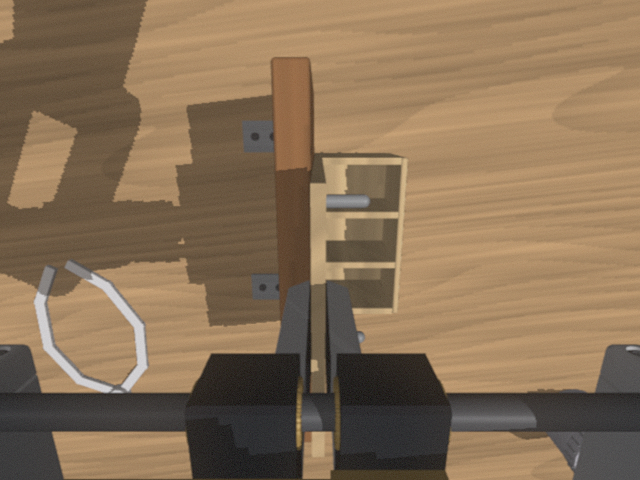

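Request:
{"op": "apply_moves", "data": {
  "moves": [
    [[0,-0.05,0],[0,0,0],0],
    [[0,-0.1,0],[0,0,0],0],
    [[0,-0.15,0],[0,0,0],0],
    [[0,-0.2,0],[0,0,0],0],
    [[0,-0.22,0],[0,0,0],0],
    [[0,-0.24,0],[0,0,0],0],
    [[0,-0.26,0],[0,0,0],0],
    [[0,-0.28,0],[0,0,0],0],
    [[0,-0.3,0],[0,0,0],0],
    [[0,-0.3,0],[0,0,0],0]
  ]
}}

```text
time: 9.08
tool_pos: [0.5078, -0.2493, 0.2135]
ee_rot: [3.137, -0.0, 3.025]
wrist_force: [0.2, 7.0, -1.0]
width: 0.0057
```

Request:
{"op": "apply_moves", "data": {
  "moves": [
    [[0,0,0.05],[0,0,0],0],
    [[0,0,0.1],[0,0,0],0],
    [[0,0,0.15],[0,0,0],0],
    [[0,0,0.2],[0,0,0],0],
    [[0,0,0.25],[0,0,0],0],
    [[0,0,0.3],[0,0,0],0],
    [[0,0,0.33],[0,0,0],0],
    [[0,0,0.36],[0,0,0],0],
    [[0,0,0.38],[0,0,0],0],
    [[0,0,0.38],[0,0,0],0]
  ]
}}

```text
time: 9.92
tool_pos: [0.5082, -0.2494, 0.2108]
ee_rot: [3.138, 0.002, 3.025]
wrist_force: [0.3, 7.0, 1.7]
width: 0.0061
```

```bash
python3 d.py 0.508 -0.249 0.2140 3.0226;python3 - <<'E'
from h import *
from bench import optics
im=optics.snapshot('scene')[:,:,::-1]
crop(im,230,70,220,190,3.1,'s8.png')
cv2.imwrite('pics/w8.png',optics.snapshot('wrist')[:,:,::-1])
E
```

```text
t 9.9167 [ 0.5082 -0.2494  0.2108] [3.1377 0.0018 3.0247] [-0.5589  0.1247  1.3468  0.0043  1.6701 -2.0123] F [0.2795 7.0133 1.6567] 0.006098393152588354
shift cm [ 0.0268  0.037  -0.3173] rot [0.0039 0.0018 0.0021]
```

View pics/s8.png

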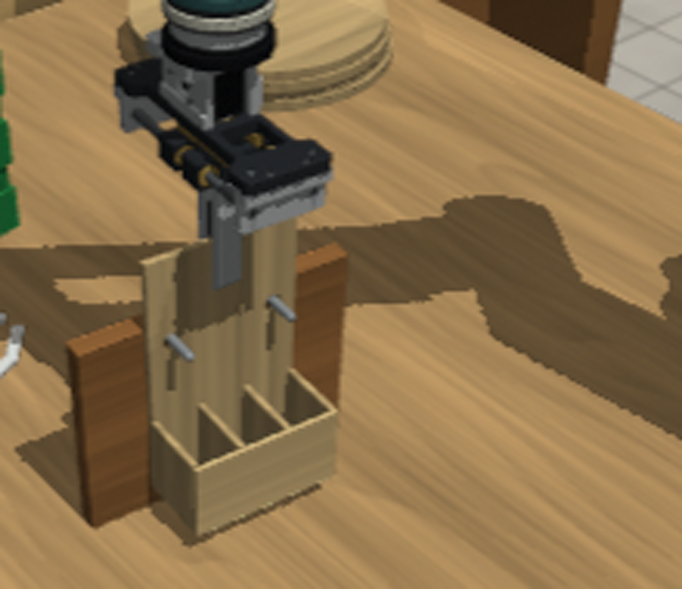

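View pics/w8.png

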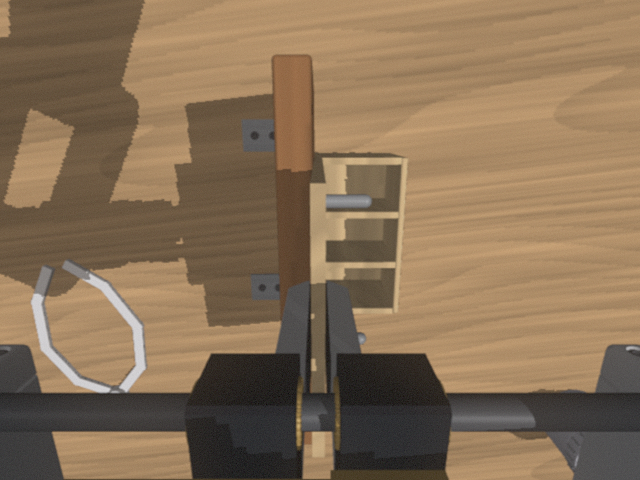

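Request:
{"op": "apply_moves", "data": {
  "moves": [
    [[0,0.1,0],[0,0,0],0],
    [[0,0.15,0],[0,0,0],0.1],
    [[0,0.2,0],[0,0,0],0.2],
    [[0,0.2,0],[0,0,0],0.3],
    [[0,0.2,0],[0,0,0],0.4],
    [[0,0.2,0],[0,0,0],0.5],
    [[0,0.2,0],[0,0,0],0.5],
    [[0,0.2,0],[0,0,0],0.5],
    [[0,0.2,0],[0,0,0],0.5],
    [[0,0.2,0],[0,0,0],0.5]
  ]
}}

```text
time: 10.85
tool_pos: [0.5077, -0.2497, 0.2096]
ee_rot: [3.142, 0.0, 3.023]
wrist_force: [-0.7, 0.4, -0.5]
width: 0.0467
```

```bash
python3 d.py 0.508 -0.249 0.3140 3.0226;python3 - <<'E'
from h import *
from bench import optics
im=optics.snapshot('scene')[:,:,::-1]
crop(im,230,70,220,190,3.1,'s9.png')
cv2.imwrite('pics/w9.png',optics.snapshot('wrist')[:,:,::-1])
E
```

```text
t 10.85 [ 0.5077 -0.2497  0.2096] [3.1416 0.     3.0226] [-0.5572  0.1245  1.3494  0.      1.6677 -2.0091] F [-0.7402  0.4352 -0.4671] 0.046708220880770285
shift cm [ -0.0205   0.0684 -10.4368] rot [0. 0. 0.]
```

View pics/s9.png

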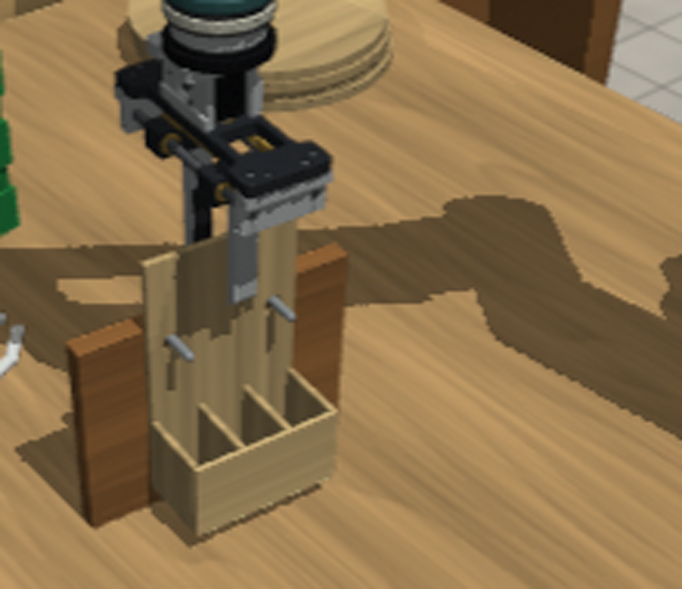

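View pics/w9.png

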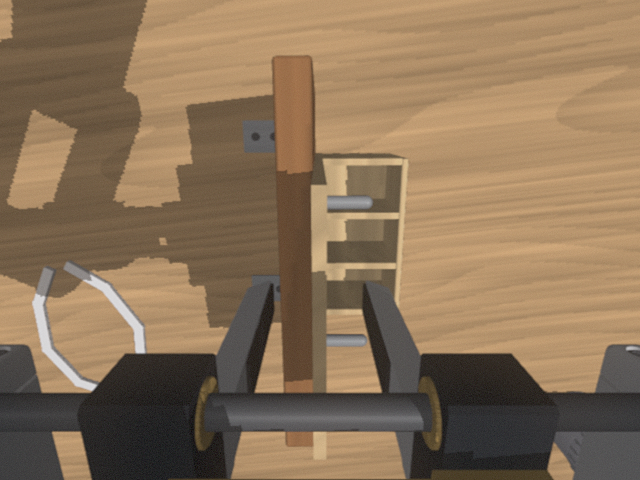

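```bash
python3 d.py 0.577 0.284 0.29 1.5
```

```text
t 10.95 [ 0.5077 -0.2496  0.2096] [ 3.1416 -0.      3.0228] [-0.5571  0.1244  1.3495  0.      1.6677 -2.0091] F [-0.4909  0.4111 -0.2353] 0.04683734116248957
shift cm [-0.555  53.8033 -8.0356] rot [ 0.     -0.      1.5228]
```

Request:
{"op": "apply_moves", "data": {
  "moves": [
    [[0,0,-1],[0,0,0],0.5],
    [[0,0,-3],[0,0,0],0.5],
    [[0,0,-5.5],[0,0,0],0.5],
    [[0,0,-7.5],[0,0,0],0.5],
    [[0,2,-8],[0,0,0],0.5],
    [[0,5,-8],[0,0,0.1],0.5],
    [[0,8.5,-8],[0,0,0.2],0.5],
    [[0,12,-8],[0,0,0.3],0.5],
    [[0,15.5,-8],[0,0,0.4],0.5],
    [[0,19,-8],[0,0,0.5],0.5]
  ]
}}

```text
time: 11.78
tool_pos: [0.5303, -0.0594, 0.2908]
ee_rot: [3.141, 0.001, 2.517]
wrist_force: [-0.8, 0.7, -0.7]
width: 0.0467
```

```bash
python3 d.py 0.577 0.284 0.29 1.5
```

```text
t 11.7833 [ 0.5303 -0.0594  0.2908] [3.1409 0.0013 2.5174] [-0.218   0.0466  1.2737  0.0001  1.8198 -1.1645] F [-0.789   0.6644 -0.7406] 0.04672969883976255
shift cm [16.2815 30.5979  0.078 ] rot [0.0013 0.0008 1.0174]
```

Request:
{"op": "apply_moves", "data": {
  "moves": [
    [[1.7,3.2,0],[0,0,0.1],0.5],
    [[3.4,6.4,0],[0,0,0.2],0.5],
    [[5.1,9.6,0],[0,0,0.31],0.5],
    [[6.8,12.8,0],[0,0,0.42],0.5],
    [[8.5,16,0],[0,0,0.53],0.5],
    [[10.2,19.2,0],[0,0,0.64],0.5],
    [[11.9,22.4,0],[0,0,0.75],0.5],
    [[13.4,25.2,0],[0,0,0.86],0.5],
    [[14.7,27.6,0],[0,0,0.96],0.5],
    [[15.7,29.5,0],[0,0,1.017],0.5]
  ]
}}

```text
time: 12.62
tool_pos: [0.5733, 0.2731, 0.2903]
ee_rot: [3.141, -0.001, 1.503]
wrist_force: [0.3, 0.2, 0.1]
width: 0.047
```

Request:
{"op": "apply_moves", "data": {
  "moves": [
    [[-0.3,0.5,0],[0,0,0],0.5],
    [[-0.5,1,0],[0,0,0],0.5],
    [[-0.5,1,0],[0,0,0],0.5],
    [[-0.5,1,0],[0,0,0],0.5],
    [[-0.5,1,0],[0,0,0],0.5],
    [[-0.5,1,0],[0,0,0],0.5],
    [[-0.5,1,0],[0,0,0],0.5],
    [[-0.5,1,0],[0,0,0],0.5],
    [[-0.5,1,0],[0,0,0],0.5],
    [[-0.5,1,0],[0,0,0],0.5]
  ]
}}

```text
time: 13.45
tool_pos: [0.5831, 0.2647, 0.2898]
ee_rot: [3.141, -0.0, 1.506]
wrist_force: [0.2, -0.3, 0.3]
width: 0.047
```

```bash
python3 d.py 0.577 0.284 0.29 1.5;python3 - <<'E'
from h import *
from bench import optics
im=optics.snapshot('scene')[:,:,::-1]
cv2.imwrite('pics/s10.png',im)
cv2.imwrite('pics/w10.png',optics.snapshot('wrist')[:,:,::-1])
cv2.imwrite('pics/t10.png',optics.snapshot('top')[:,:,::-1])
E
```

```text
t 13.45 [0.5831 0.2647 0.2898] [ 3.1415 -0.0001  1.5057] [0.3376 0.2934 0.9922 0.0001 1.8559 0.4027] F [ 0.2138 -0.3324  0.3097] 0.04697258609873182
shift cm [ 1.8846 -0.73   -0.0201] rot [ 0.0001 -0.0001  0.0057]
```

View pics/s10.png

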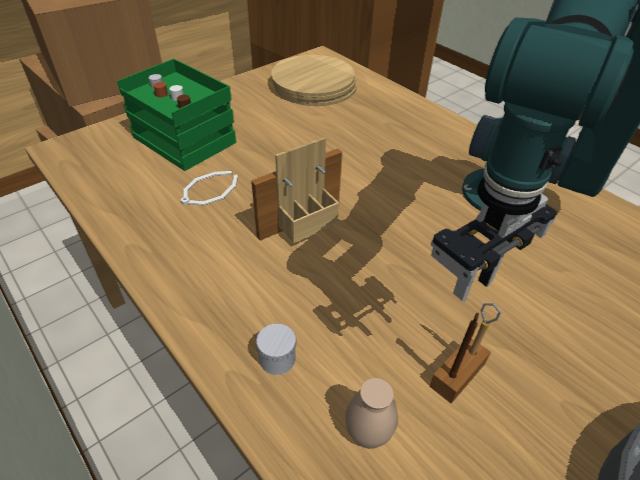

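View pics/w10.png

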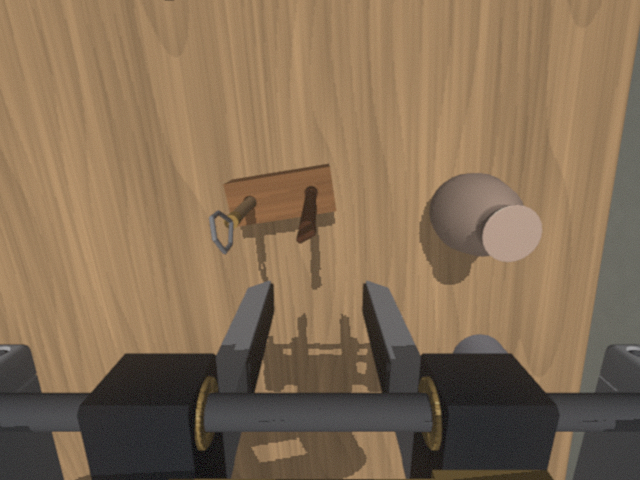

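View pics/t10.png

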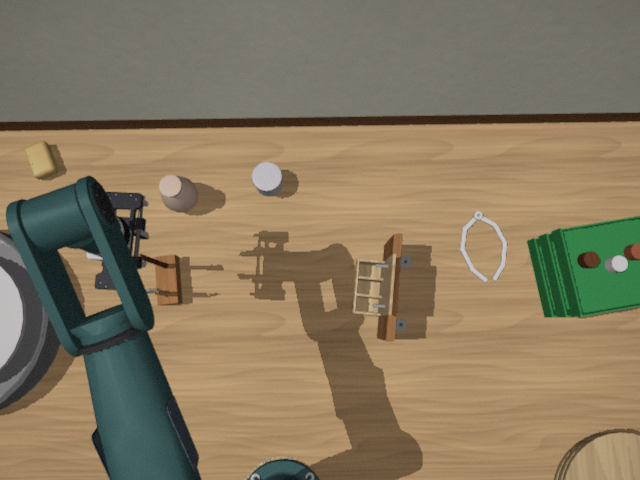

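Run:
```python
from h import *
from bench import optics
np.set_printoptions(precision=4,suppress=True)
W=optics.get_calibration('wrist')
print(onz(W,(311,192),.045),onz(W,(305.5,240),.227),proj(W,[[.577,.283,.045],[.577,.283,.227]]))
# top cam caddy check
T=optics.get_calibration('top')
crop(cv2.imread('pics/t10.png'),340,225,90,130,4.5,'tc10.png')
crop(cv2.imread('pics/w10.png'),200,150,160,120,5,'wc10.png')
```

```text
[0.5762 0.2854 0.045 ] [0.5758 0.2828 0.227 ] [[311.8219 194.0654]
 [307.3173 239.5165]]
```

View pics/wc10.png

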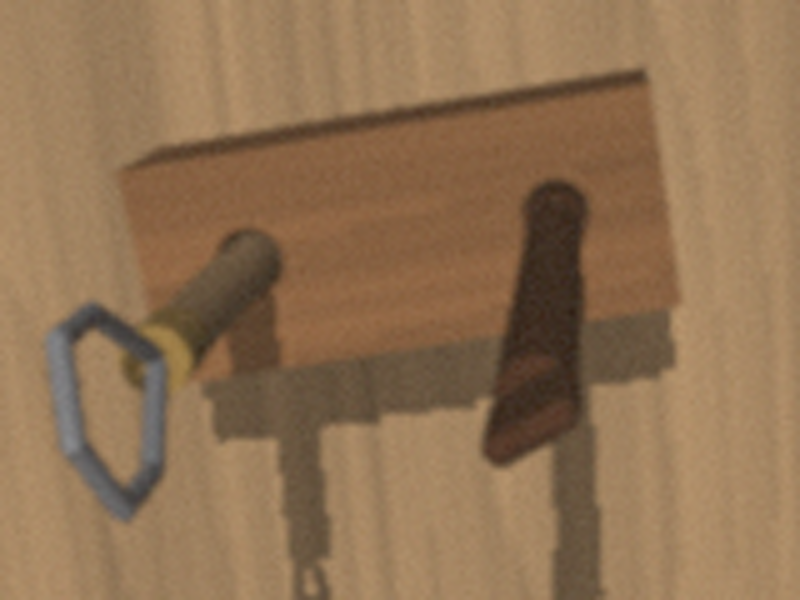

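View pics/tc10.png

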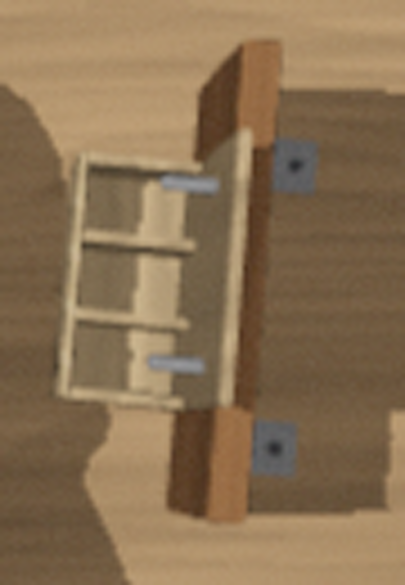

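```bash
python3 d.py 0.576 0.284 0.177 1.5057
```

```text
t 13.6 [0.5831 0.2649 0.2897] [ 3.1415 -0.0001  1.5059] [0.3378 0.2936 0.9921 0.0001 1.8558 0.4028] F [-0.9149  0.2656 -1.1601] 0.04713381685775098
shift cm [ 1.8618 -0.8314 11.272 ] rot [ 0.0001 -0.0001  0.0002]
```

Request:
{"op": "apply_moves", "data": {
  "moves": [
    [[0.9,-0.4,0],[0,0,0],0.5],
    [[1.86,-0.83,0],[0,0,0],0.5],
    [[1.86,-0.83,0],[0,0,0],0.5],
    [[1.86,-0.83,0.5],[0,0,0],0.5],
    [[1.86,-0.83,1.5],[0,0,0],0.5],
    [[1.86,-0.83,2.5],[0,0,0],0.5],
    [[1.86,-0.83,3.5],[0,0,0],0.5],
    [[1.86,-0.83,4],[0,0,0],0.5],
    [[1.86,-0.83,4],[0,0,0],0.5],
    [[1.86,-0.83,4],[0,0,0],0.5]
  ]
}}

```text
time: 14.43
tool_pos: [0.5758, 0.2836, 0.2488]
ee_rot: [-3.14, 0.001, 1.505]
wrist_force: [-0.0, 0.4, 0.4]
width: 0.0471
```

```bash
python3 d.py 0.576 0.284 0.177 1.5057;python3 - <<'E'
from h import *
from bench import optics
cv2.imwrite('pics/w11.png',optics.snapshot('wrist')[:,:,::-1])
E
```

```text
t 14.4333 [0.5758 0.2836 0.2488] [-3.1402  0.0006  1.5054] [0.3693 0.2939 1.072  0.0001 1.7772 0.4347] F [-0.011   0.416   0.4027] 0.0471418832341755
shift cm [0.0442 0.0228 7.1776] rot [-0.0014  0.0006 -0.0003]
```

View pics/w11.png

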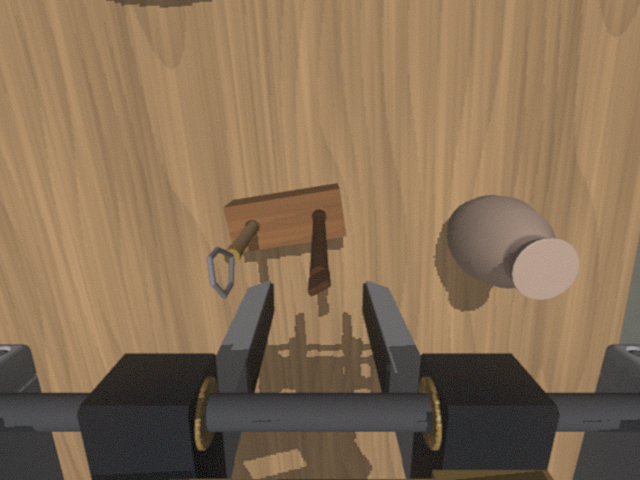

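Request:
{"op": "apply_moves", "data": {
  "moves": [
    [[0.04,0,1],[0,0,0],0.5],
    [[0.04,0,2],[0,0,0],0.5],
    [[0.04,0,3],[0,0,0],0.5],
    [[0.04,0,4],[0,0,0],0.5],
    [[0.04,0,5],[0,0,0],0.5],
    [[0.04,0,6],[0,0,0],0.5],
    [[0.04,0,6.8],[0,0,0],0.5],
    [[0.04,0,7.2],[0,0,0],0.5],
    [[0.04,0,7.2],[0,0,0],0.5],
    [[0.04,0,7.2],[0,0,0],0.5]
  ]
}}

```text
time: 15.32
tool_pos: [0.5761, 0.2843, 0.1776]
ee_rot: [-3.142, -0.0, 1.506]
wrist_force: [0.1, -0.3, -0.2]
width: 0.0471
```

```bash
python3 d.py 0.576 0.284 0.177 1.5057;python3 - <<'E'
from h import *
from bench import optics
cv2.imwrite('pics/w12.png',optics.snapshot('wrist')[:,:,::-1])
E
```

```text
t 15.3167 [0.5761 0.2843 0.1776] [-3.1415 -0.      1.5058] [0.3702 0.3042 1.199  0.     1.6384 0.4352] F [ 0.0875 -0.3279 -0.1953] 0.04711176125321131
shift cm [-0.0341 -0.0074  0.0612] rot [-0.0001 -0.      0.0001]
```

View pics/w12.png

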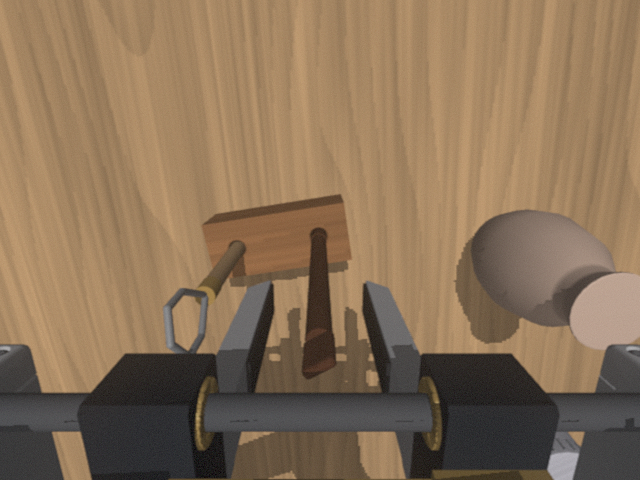

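Rod centred between the fingers (x≈318). Close.

Request:
{"op": "apply_moves", "data": {
  "moves": [
    [[0,0,0],[0,0,0],0.3],
    [[0,0,0],[0,0,0],0],
    [[0,0,0],[0,0,0],0],
    [[0,0,0],[0,0,0],0],
    [[0,0,0],[0,0,0],0],
    [[0,0,0],[0,0,0],0],
    [[0,0,0],[0,0,0],0],
    [[0,0,0],[0,0,0],0],
    [[0,0,0],[0,0,0],0],
    [[0,0,0],[0,0,0],0]
  ]
}}

```text
time: 16.2
tool_pos: [0.5761, 0.2844, 0.1779]
ee_rot: [3.141, -0.0, 1.506]
wrist_force: [0.2, 0.5, 0.4]
width: 0.0127
```

```bash
python3 d.py 0.576 0.284 0.177 1.5057
```

```text
t 16.2 [0.5761 0.2844 0.1779] [ 3.1413 -0.0002  1.5058] [0.3702 0.304  1.1988 0.0001 1.6384 0.4352] F [0.2193 0.4767 0.367 ] 0.012709022741204085
shift cm [-0.037  -0.0125  0.0876] rot [ 0.0003 -0.0002  0.0001]
```

Request:
{"op": "apply_moves", "data": {
  "moves": [
    [[0,0,0],[0,0,0],0],
    [[0,0,0],[0,0,0],0],
    [[0,0,-0.3],[0,0,0],0],
    [[0,0,-0.9],[0,0,0],0],
    [[0,0,-1.6],[0,0,0],0],
    [[0,0,-2.4],[0,0,0],0],
    [[0,0,-3.2],[0,0,0],0],
    [[0,0,-4],[0,0,0],0],
    [[0,0,-4.8],[0,0,0],0],
    [[0,0,-5.4],[0,0,0],0]
  ]
}}

```text
time: 17.03
tool_pos: [0.5764, 0.2844, 0.2334]
ee_rot: [3.14, -0.001, 1.506]
wrist_force: [-0.8, 0.3, -1.3]
width: 0.013
```

Request:
{"op": "apply_moves", "data": {
  "moves": [
    [[0,0,-0.8],[0,0,0],0],
    [[0,0,-1.8],[0,0,0],0],
    [[0,0,-2.8],[0,0,0],0],
    [[0,0,-3.8],[0,0,0],0],
    [[0,0,-4.8],[0,0,0],0],
    [[0,0,-5.8],[0,0,0],0],
    [[0,0,-6.8],[0,0,0],0],
    [[0,0,-7.6],[0,0,0],0],
    [[0,0,-8.2],[0,0,0],0],
    [[0,0,-8.4],[0,0,0],0]
  ]
}}

```text
time: 17.87
tool_pos: [0.5764, 0.2844, 0.3173]
ee_rot: [3.14, -0.001, 1.506]
wrist_force: [0.1, -0.1, -0.5]
width: 0.0128
```

```bash
python3 d.py 0.5118 -0.2145 0.314 1.452;python3 - <<'E'
from h import *
from bench import optics
cv2.imwrite('pics/w13.png',optics.snapshot('wrist')[:,:,::-1])
cv2.imwrite('pics/s13.png',optics.snapshot('scene')[:,:,::-1])
E
```

```text
t 17.8667 [0.5764 0.2844 0.3173] [ 3.1397 -0.001   1.5058] [0.3702 0.3052 0.9228 0.0001 1.9114 0.4352] F [ 0.0635 -0.0594 -0.4625] 0.012770984518894147
shift cm [-50.2069  -3.2041   0.2784] rot [ 0.0019 -0.001   0.0538]
```

View pics/w13.png

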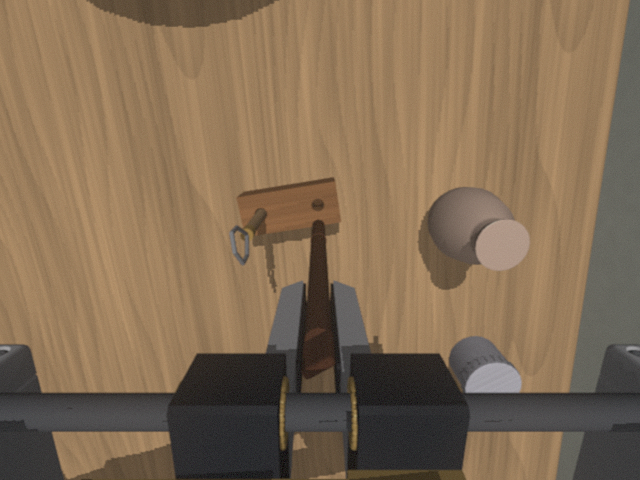

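View pics/s13.png

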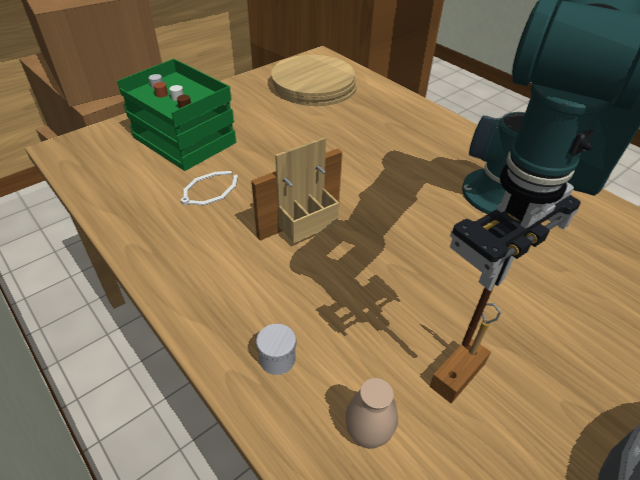

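Request:
{"op": "apply_moves", "data": {
  "moves": [
    [[-0.6,0,0],[0,0,0],0],
    [[-2,-0.1,0],[0,0,0],0],
    [[-4,-0.2,0],[0,0,0],0],
    [[-6.5,-0.4,0],[0,0,0.01],0],
    [[-9.5,-0.6,0],[0,0,0.01],0],
    [[-12.5,-0.8,0],[0,0,0.02],0],
    [[-15.5,-1,0],[0,0,0.02],0],
    [[-18.5,-1.2,0],[0,0,0.03],0],
    [[-21.5,-1.4,0],[0,0,0.03],0],
    [[-24.5,-1.6,0],[0,0,0.04],0]
  ]
}}

```text
time: 18.8
tool_pos: [0.5429, 0.0384, 0.3152]
ee_rot: [-3.141, 0.001, 1.465]
wrist_force: [-0.2, 0.5, 0.1]
width: 0.0128
```

```bash
python3 d.py 0.5115 -0.2146 0.314 1.452
```

```text
t 18.8 [0.5429 0.0384 0.3152] [-3.1407  0.0006  1.4648] [-0.0332  0.0767  1.194  -0.0005  1.8718  0.0727] F [-0.1616  0.5377  0.0926] 0.012808570568724142
shift cm [-25.4931  -0.446    0.1299] rot [-0.0009  0.0006  0.0128]
```

Request:
{"op": "apply_moves", "data": {
  "moves": [
    [[-3,0,0],[0,0,0],0],
    [[-6,-0.1,0],[0,0,0],0],
    [[-9,-0.1,0],[0,0,0.01],0],
    [[-12,-0.2,0],[0,0,0.01],0],
    [[-15,-0.3,0],[0,0,0.013],0],
    [[-17.8,-0.3,0],[0,0,0.013],0],
    [[-20.2,-0.4,0],[0,0,0.013],0],
    [[-22.2,-0.4,0],[0,0,0.013],0],
    [[-23.7,-0.4,0],[0,0,0.013],0],
    [[-24.5,-0.45,0],[0,0,0.013],0]
  ]
}}

```text
time: 19.63
tool_pos: [0.5125, -0.2048, 0.3148]
ee_rot: [-3.14, 0.0, 1.45]
wrist_force: [0.5, 0.6, -0.8]
width: 0.0125
```

Request:
{"op": "apply_moves", "data": {
  "moves": [
    [[-0.4,0,0],[0,0,0],0],
    [[-0.8,0,0],[0,0,0],0],
    [[-0.8,0,0],[0,0,0],0],
    [[-0.8,0,0],[0,0,0],0],
    [[-0.8,0,0],[0,0,0],0],
    [[-0.8,0,0],[0,0,0],0],
    [[-0.8,0,0],[0,0,0],0],
    [[-0.8,0,0],[0,0,0],0],
    [[-0.8,0,0],[0,0,0],0],
    [[-0.8,0,0],[0,0,0],0]
  ]
}}

```text
time: 20.47
tool_pos: [0.5132, -0.2101, 0.3157]
ee_rot: [3.142, -0.0, 1.453]
wrist_force: [-0.4, -0.3, -0.3]
width: 0.0127
```

```bash
python3 d.py 0.5115 -0.2146 0.314 1.452;python3 - <<'E'
from h import *
from bench import optics
cv2.imwrite('pics/w14.png',optics.snapshot('wrist')[:,:,::-1])
crop(optics.snapshot('scene')[:,:,::-1],230,70,220,190,3.1,'s14.png')
crop(optics.snapshot('top')[:,:,::-1],300,190,150,170,3.5,'t14.png')
E
```

```text
t 20.4667 [ 0.5132 -0.2101  0.3157] [ 3.1415 -0.0001  1.4531] [-0.4909  0.0993  1.1687  0.0001  1.8736 -0.3732] F [-0.3524 -0.3368 -0.2593] 0.012738171362664537
shift cm [-0.4677 -0.113   0.1671] rot [ 0.0001 -0.0001  0.0011]
```

View pics/w14.png

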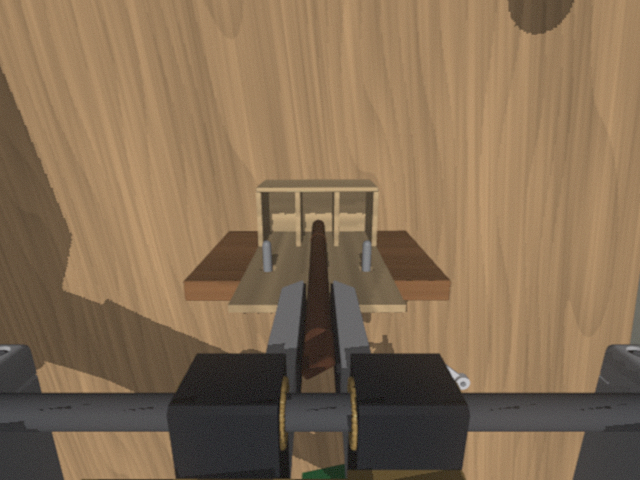

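View pics/s14.png

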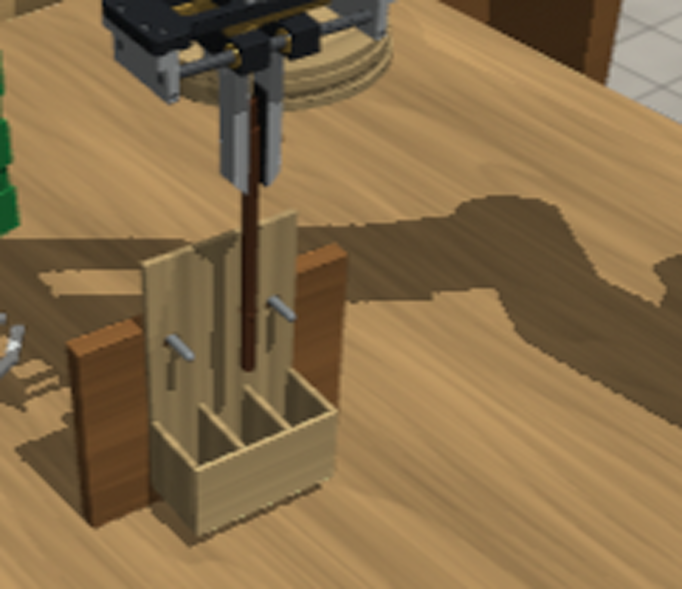

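Request:
{"op": "apply_moves", "data": {
  "moves": [
    [[-0.25,-0.05,0],[0,0,0],0],
    [[-0.47,-0.1,0],[0,0,0],0],
    [[-0.47,-0.1,0.3],[0,0,0],0],
    [[-0.47,-0.1,1],[0,0,0],0],
    [[-0.47,-0.1,2],[0,0,0],0],
    [[-0.47,-0.1,3],[0,0,0],0],
    [[-0.47,-0.1,4],[0,0,0],0],
    [[-0.47,-0.1,5],[0,0,0],0],
    [[-0.47,-0.1,5.7],[0,0,0],0],
    [[-0.47,-0.1,6],[0,0,0],0]
  ]
}}

```text
time: 21.45
tool_pos: [0.5109, -0.2144, 0.2534]
ee_rot: [-3.139, -0.001, 1.453]
wrist_force: [-0.2, 0.8, -0.8]
width: 0.0123
```

```bash
python3 d.py 0.5115 -0.2146 0.202 1.452;python3 - <<'E'
from h import *
from bench import optics
cv2.imwrite('pics/w15.png',optics.snapshot('wrist')[:,:,::-1])
crop(optics.snapshot('scene')[:,:,::-1],230,70,220,190,3.1,'s15.png')
E
```

```text
t 21.45 [ 0.5109 -0.2144  0.2534] [-3.1387 -0.0013  1.4529] [-0.4997  0.0948  1.2959  0.0001  1.7541 -0.3818] F [-0.2359  0.7846 -0.8169] 0.012286892094560653
shift cm [-0.0195  0.0725  5.1406] rot [-0.0029 -0.0013  0.0009]
```

View pics/w15.png

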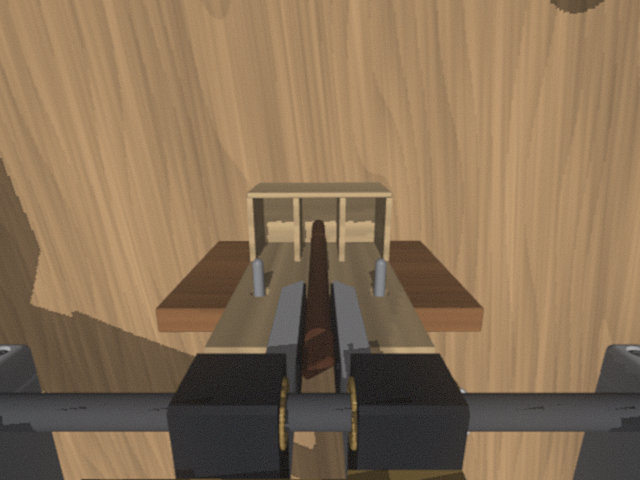

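View pics/s15.png

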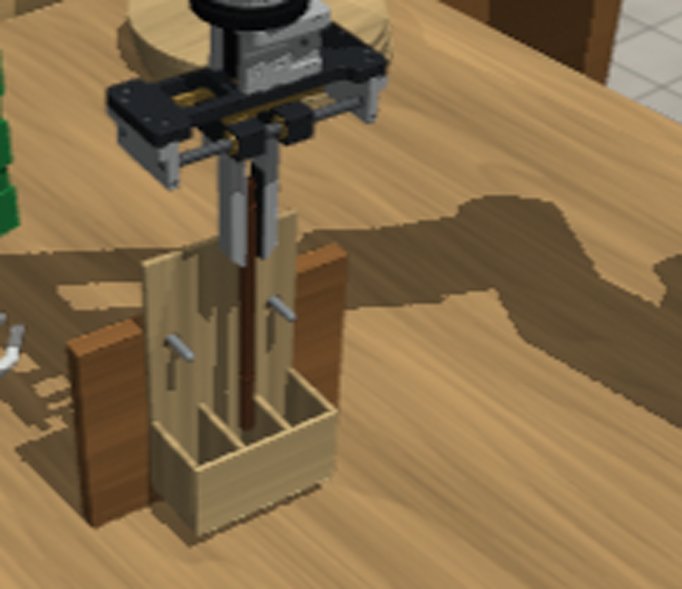

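Foot is entering the middle compartment, centred. Lowering to about 3 mm above the floor.

Request:
{"op": "apply_moves", "data": {
  "moves": [
    [[0,0.05,0.5],[0,0,0],0],
    [[0,0.05,1.2],[0,0,0],0],
    [[0,0.05,2],[0,0,0],0],
    [[0,0.05,2.8],[0,0,0],0],
    [[0,0.05,3.5],[0,0,0],0],
    [[0,0.05,4.1],[0,0,0],0],
    [[0,0.05,4.6],[0,0,0],0],
    [[0,0.05,4.9],[0,0,0],0],
    [[0,0.05,5.1],[0,0,0],0],
    [[0,0.05,5.1],[0,0,0],0]
  ]
}}

```text
time: 22.38
tool_pos: [0.5119, -0.2148, 0.2042]
ee_rot: [-3.141, -0.0, 1.453]
wrist_force: [0.5, -0.2, -0.5]
width: 0.0125
```

Request:
{"op": "apply_moves", "data": {
  "moves": [
    [[0,0,0],[0,0,0],0],
    [[0,0,0],[0,0,0],0],
    [[0,0,0.05],[0,0,0],0],
    [[0,0,0.1],[0,0,0],0],
    [[0,0,0.13],[0,0,0],0],
    [[0,0,0.16],[0,0,0],0],
    [[0,0,0.2],[0,0,0],0],
    [[0,0,0.2],[0,0,0],0],
    [[0,0,0.2],[0,0,0],0],
    [[0,0,0.2],[0,0,0],0]
  ]
}}

```text
time: 23.22
tool_pos: [0.5121, -0.2148, 0.2026]
ee_rot: [3.142, -0.0, 1.453]
wrist_force: [0.1, -0.8, -0.5]
width: 0.0125
```

```bash
python3 d.py 0.5115 -0.2146 0.199 1.452;python3 - <<'E'
from h import *
from bench import optics
crop(optics.snapshot('scene')[:,:,::-1],230,70,220,190,3.1,'s16.png')
E
```

```text
t 23.2167 [ 0.5121 -0.2148  0.2026] [ 3.1416 -0.0001  1.4528] [-0.4994  0.1029  1.387   0.0001  1.6518 -0.3814] F [ 0.0677 -0.7996 -0.5017] 0.012540317793675508
shift cm [ 0.0166 -0.0586  0.3648] rot [ 0.     -0.0001  0.0008]
```

View pics/s16.png

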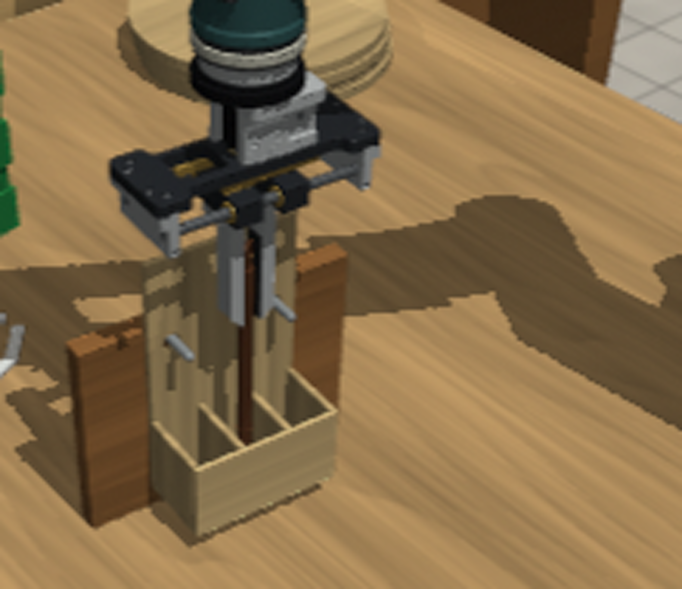

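Request:
{"op": "apply_moves", "data": {
  "moves": [
    [[0,0,0.05],[0,0,0],0],
    [[0,0,0.1],[0,0,0],0],
    [[0,0,0.15],[0,0,0],0],
    [[0,0,0.2],[0,0,0],0],
    [[0,0,0.24],[0,0,0],0],
    [[0,0,0.28],[0,0,0],0],
    [[0,0,0.3],[0,0,0],0],
    [[0,0,0.3],[0,0,0],0],
    [[0,0,0.3],[0,0,0],0],
    [[0,0,0.3],[0,0,0],0]
  ]
}}

```text
time: 24.1
tool_pos: [0.5121, -0.2149, 0.1997]
ee_rot: [3.142, -0.0, 1.453]
wrist_force: [-0.0, 0.1, 0.4]
width: 0.0125
```

Request:
{"op": "apply_moves", "data": {
  "moves": [
    [[0,0,0.03],[0,0,0],0],
    [[0,0,0.06],[0,0,0],0],
    [[0,0,0.08],[0,0,0],0],
    [[0,0,0.1],[0,0,0],0],
    [[0,0,0.1],[0,0,0],0],
    [[0,0,0.1],[0,0,0],0],
    [[0,0,0.1],[0,0,0],0],
    [[0,0,0.1],[0,0,0],0],
    [[0,0,0.1],[0,0,0],0],
    [[0,0,0.1],[0,0,0],0]
  ]
}}

```text
time: 24.93
tool_pos: [0.5121, -0.2149, 0.1987]
ee_rot: [3.142, -0.0, 1.453]
wrist_force: [-0.0, -0.3, 0.4]
width: 0.0125
```

Run:
```python
from bench import robot,optics
import numpy as np
F=[]
for i in range(6):
    optics.snapshot('top'); F.append(robot.get_obs()['wrist_force'])
print(np.mean(F,0),np.std(F,0))
```

```text
[-0.03835376  0.19898139  0.13659201] [0.40073719 0.41074736 0.59039336]
```

Request:
{"op": "apply_moves", "data": {
  "moves": [
    [[0,0,0.05],[0,0,0],0],
    [[0,0,0.1],[0,0,0],0],
    [[0,0,0.1],[0,0,0],0],
    [[0,0,0.1],[0,0,0],0.14],
    [[0,0,0.1],[0,0,0],0.17],
    [[0,0,0.1],[0,0,0],0.2],
    [[0,0,0.1],[0,0,0],0.25],
    [[0,0,0.1],[0,0,0],0.3],
    [[0,0,0.1],[0,0,0],0.35],
    [[0,0,0.1],[0,0,0],0.4]
  ]
}}

```text
time: 26.07
tool_pos: [0.5119, -0.2148, 0.1972]
ee_rot: [-3.141, -0.0, 1.453]
wrist_force: [0.2, -1.1, 0.3]
width: 0.0359
```

```bash
python3 d.py 0.5115 -0.2146 0.33 1.452;python3 - <<'E'
from h import *
from bench import optics
crop(optics.snapshot('scene')[:,:,::-1],230,70,220,190,3.1,'s17.png')
cv2.imwrite('pics/w17.png',optics.snapshot('wrist')[:,:,::-1])
E
```

```text
t 26.0667 [ 0.5119 -0.2148  0.1972] [-3.1409 -0.0004  1.4528] [-0.4994  0.1046  1.3958  0.0001  1.642  -0.3814] F [ 0.2198 -1.0854  0.324 ] 0.0358959082341714
shift cm [  0.0178  -0.0514 -13.2773] rot [-0.0007 -0.0004  0.0008]
```

View pics/s17.png

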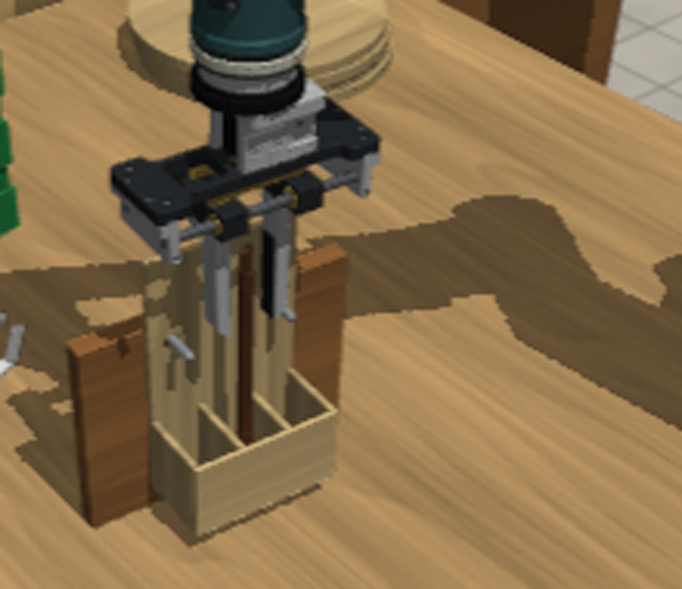

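View pics/w17.png

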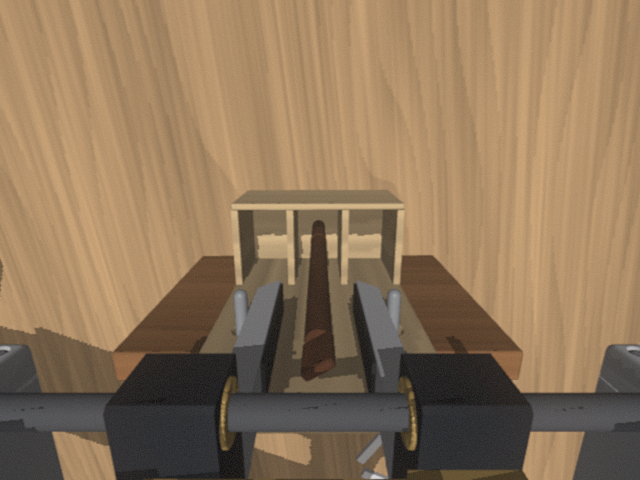

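Request:
{"op": "apply_moves", "data": {
  "moves": [
    [[0,0,0],[0,0,0],0.5],
    [[0,0,-0.5],[0,0,0],0.5],
    [[0,0,-1.5],[0,0,0],0.5],
    [[0,0,-3],[0,0,0],0.5],
    [[0,0,-5],[0,0,0],0.5],
    [[0,0,-7],[0,0,0],0.5],
    [[0,0,-9],[0,0,0],0.5],
    [[0,0,-11],[0,0,0],0.5],
    [[0,0,-12.5],[0,0,0],0.5],
    [[0,0,-13],[0,0,0],0.5]
  ]
}}

```text
time: 27.0
tool_pos: [0.5128, -0.2152, 0.3322]
ee_rot: [3.135, 0.002, 1.453]
wrist_force: [0.7, -0.7, 1.0]
width: 0.0467
```

Request:
{"op": "apply_moves", "data": {
  "moves": [
    [[0.5,0,0],[0,0,0],0.5],
    [[1.5,0,0],[0,0,0],0.5],
    [[3,0,0],[0,0,0],0.5],
    [[5,0,0],[0,0,0],0.5],
    [[7,0,0],[0,0,0],0.5],
    [[9,0,0],[0,0,0],0.5],
    [[11,0,0],[0,0,0],0.5],
    [[13,0,0],[0,0,0],0.5],
    [[14.5,0,0],[0,0,0],0.5],
    [[15,0,0],[0,0,0],0.5]
  ]
}}

```text
time: 27.83
tool_pos: [0.5292, -0.0629, 0.3261]
ee_rot: [-3.139, -0.001, 1.456]
wrist_force: [0.2, 0.0, -0.2]
width: 0.0469
```

```bash
python3 d.py 0.5115 -0.2146 0.33 1.452;python3 - <<'E'
from h import *
from bench import optics
cv2.imwrite('pics/s18.png',optics.snapshot('scene')[:,:,::-1])
cv2.imwrite('pics/t18.png',optics.snapshot('top')[:,:,::-1])
crop(cv2.imread('pics/s18.png'),230,120,130,130,4.5,'sc18.png')
E
```

```text
t 27.8333 [ 0.5292 -0.0629  0.3261] [-3.1387 -0.0015  1.4562] [-0.2255  0.0553  1.1951  0.0012  1.8942 -0.1105] F [ 0.2343  0.0191 -0.1715] 0.04692432711581855
shift cm [-15.2696  -0.0261  -0.4082] rot [-0.0029 -0.0015  0.0042]
```

View pics/s18.png

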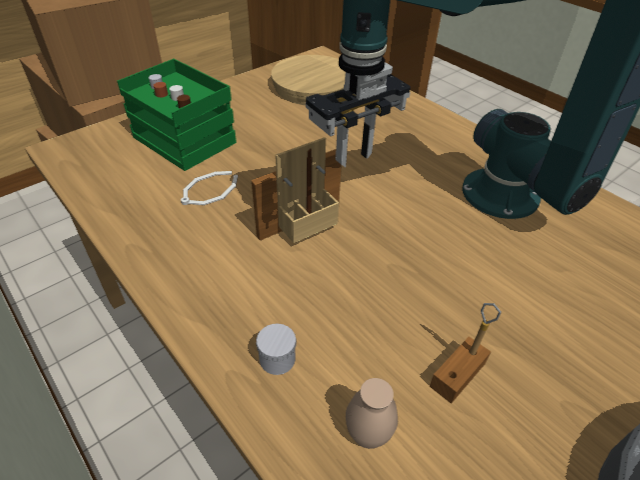

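View pics/sc18.png

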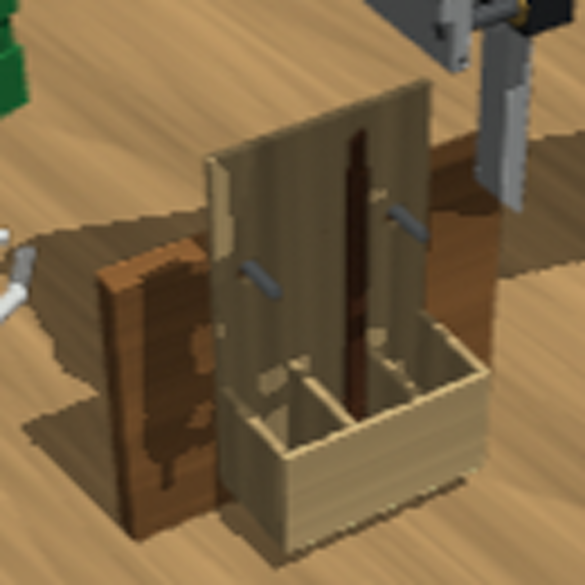

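View pics/t18.png

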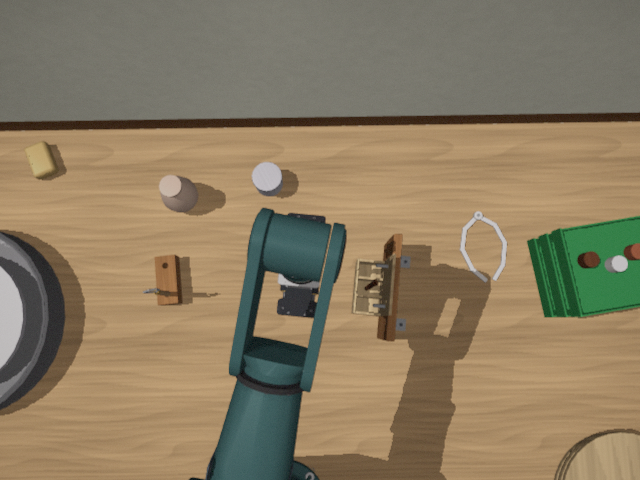

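Run:
```python
from h import *
t=cv2.imread('pics/t18.png');crop(t,340,225,90,130,4.5,'tc18.png')
```

```text
(no output)
```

View pics/tc18.png

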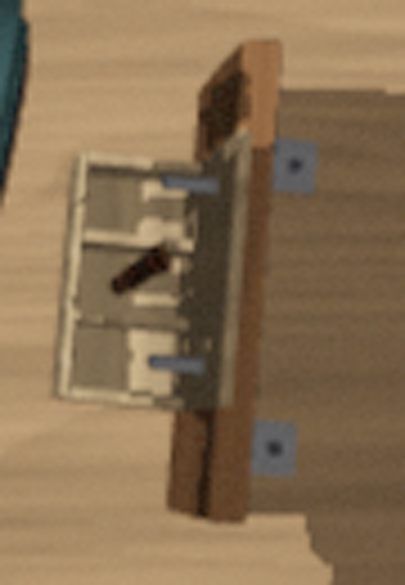

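Run:
```python
from h import *
from bench import optics,robot
T=optics.get_calibration('top');f=lambda u,v:((u+.5)/4.5-.5+340,(v+.5)/4.5-.5+225)
A=onz(T,f(245.5,133),.237);B=onz(T,f(225,404),.237)
m=(A+B)/2;ex=np.array([-.1187,-.9929]);d=m[:2]-np.array([.507,-.2535]);print(m,np.linalg.norm(A-B),'x',d@ex,'y',d@[.9929,-.1187])
a=onz(T,f(118,286),.248);b=onz(T,f(160,256),.028);c=onz(T,f(160,256),.248);print(a,b,c)
t=cv2.absdiff(cv2.imread('pics/t18.png'),cv2.imread('pics/t10.png'))[225:340,340:420].mean();print(t)
```

```text
[ 0.50727952 -0.2492053   0.237     ] 0.127517661601571 x -0.004297390753260667 y -0.00023224677038823798
[ 0.49892321 -0.1928134   0.248     ] [ 0.52814524 -0.23774836  0.028     ] [ 0.51245782 -0.21278464  0.248     ]
17.873985507246378
```

```bash
python3 -c "
from bench import job;print(job.close_job())"
```

```text
the job is handed in; nothing more can be done
None
```

The caddy hangs on both pins, flush against the board and let go. The rosewood tool stands upright in its middle compartment. I handed the job in at about 28 s of the 67 s allowed.

- **Caddy:** I pushed it home until the wrist read about 7 N, then lowered it onto the pins and released it. The last top-camera check put the middle of the plate's top edge 4.3 mm in front of the board face, where flush is 3 mm and up to 10 mm is allowed. It was 0.2 mm off to the side.
- **Caddy height:** I did not measure the final hole height on its own. The pictures show both pins through both holes, and the wrist force showed the weight moving onto the pins.
- **Modelling tool:** I lowered it to the compartment floor and opened the fingers slowly. The contact force was lost in the sensor noise, so any fall at release was at most a millimetre or two. In the last pictures it stands close to vertical and is clear of the gripper.
- **Everything else:** The vase, tin, callipers and loop tool look unmoved by eye in the final scene and top pictures; I did not measure them. The arm was clear of everything at hand-in.
- **Slips and disagreements:**
  - One positioning move above the block went about 1 cm the wrong way, in free air, and I corrected it.
  - The scene and wrist cameras disagreed by 1–2 mm on the sideways position of the holes, which is inside the 3 mm clearance.

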